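# Stir the beads, then draw the magnifier out over them and hold it

## Robot

A 6-joint arm with a two-finger parallel gripper is mounted at the origin on the work surface. World frame = base frame: x ahead of the robot, y to its left, z up, the work surface at z = 0. Lengths are in mm, angles in rad, forces in N, time in s.
With the tool pointing down it reaches from about 350 to 925 mm from the base axis. Payload 6.4 kg.
Tool frame: the origin (TCP) lies midway between the tips of the shut fingers; the grasp point (between the pads) lies 19 mm behind it; z points along the fingers, y is the direction in which the jaws open and shut (so a half turn about z gives the same grasp; the last joint's range is limited). The gripper opens to 94 mm and grips with 3 to 60 N. Pads are 16 mm wide; open, the fingers measure 119 mm over their backs; the gripper's body (75 mm by 177 mm) begins 78 mm behind the grasp point.
Start: joints at [-1.302, 0.245, 1.558, -0, 1.339, -0.174], TCP at [278.512, -587.32, 170.355] pointing down, gripper open.
Joint ranges: [-3.13, 3.13], [-1.02, 2.26], [0.13, 2.54], [-0.95, 4.09], [0.21, 2.88], [-2.74, 2.74]. Speed limits (rad/s): [2.57, 2.57, 3.14, 3.14, 3.14, 3.14].

## Interface

Orientations are given as a 3x3 rotation matrix whose columns are the frame's x, y, z axes.
In Python, from workcell import * gives the robot as it stands. The module is installed in compiled form; this text tells all that it offers.
- The arm moves only by the tool step_arm, never from a script. Its arguments are lists of equal length, an entry for each row: "slide": the shift along the tool's x, y, z as a fraction of full scale, a list of three; "angular": the turn, a rotation vector about the tool's x, y, z as a fraction of full scale, a list of three. In form: {"slide": [[tx, ty, tz], ...], "angular": [[ax, ay, az], ...]}. A call has 1 to 10 rows; each row is the pose to reach, as a shift and turn from the pose commanded when the call began, along the tool's axes at that moment; what a row does not reach only later rows make up. Full scale, the value 1, is 0.3 m for a shift and 0.5 rad for a turn. A row lasts 1/10 s, in which the tool goes at most 50 mm and 8.59 degrees, less where a joint would pass 70% of its speed; a pose out of reach is approached as far as the arm can. A call with a number of a shift or a turn outside -1 to 1 is refused whole. A call with a gripper value outside its range is refused whole. "jaw" is the opening, from 0 (shut) to 1 (fully open), set as the call begins (left out, the last holds). The fingers move at their own pace and stop on an object; "force" is the grip in N (left out, the last holds). Time passes only in rows, so rows that repeat a pose let the fingers close. It gives the time, the measured TCP pose, the force and the opening at its end, in the units of the state.
- read_state(): the state, without advancing time (a new reading comes with each control period).
- camera(name): name is "scene" or "top"; returns the picture (420x560x3 uint8, red, green, blue); there is no depth.
- camera_params(name): a dict with "mtx" (3x3 intrinsics, pixels), "extrinsics" (4x4, takes a point from camera to world coordinates). Camera axes: x right, y down, z forward; pixel columns grow to the right and rows downward; lengths in mm; the calibration is good to about 2 mm. A picture is of the moment at which its call begins. camera_params takes no time and is no camera call.
- hand_in(): hands the job in, once; it reports no verdict.
The state is a dict: "time_s": time; "q": joint angles; "qd": joint speeds; "tau": joint torques, N m; "ee_pos": TCP position; "orientation": TCP orientation; "contact_force": force on the tool from outside, world axes, zero at the start; "wrist_torque": the same for the moment, N m; "gripper_width": finger opening in mm.
Only numpy, scipy, OpenCV 4.12 (cv2) and the standard library are available. Lean on these libraries where they do the work, as an engineer would, in place of code of your own. Each camera call takes 0.05 s, during which the arm holds its last target.

## Task

The beads are to be inspected: with the wooden stick stir them round in the dish until every one of the seven has clearly shifted from its place, spilling none and keeping the gripper itself off them, and stand the stick back in its block. Then press the lock button on the magnifier's sleeve down and draw the lens out by its knob until the third long line of the scale is level with the mouth of the sleeve. It springs back when let go, so finish with the knob still gripped, holding the lens still on that line over the dish; leave the tin, the jar and the screwdriver alone.

Things in the scene. Friction and masses are not known exactly. Their poses are not given: they have to be found in the camera images.
- magnifier: bench magnifier stand, fixed: round steel foot 170 mm across, column, and a level square sleeve 28 mm wide and high, 270 mm long, axis 170 mm above the bench. Origin on the bench below the sleeve's open mouth; +x points level out of the mouth, the way the lens is drawn; sleeve from x = -270 to 0 mm, column at x = -150 mm; z up
- sleeve_mouth (a point): middle of the top edge of the sleeve's mouth, 184 mm above the bench: the edge at which the scale is read
- lens_arm (a joint): draw-out of the 18 mm square aluminium lens tube, m: 0 fully in (start, locked), stop at 0.190. Black scale lines on its top and sides: short every 10 mm, long full-width every 50 mm (none at 0): first, second, third long line level with the mouth at 0.050, 0.100, 0.150. A return spring pulls it in with 2.3 N at 0 rising to 4.5 N at 0.150, so it runs home when let go. Weighs about 0.28 kg
- lens_knob (a point): grip knob, moving with the lens: upright black cylinder 24 mm in diameter, 182 to 227 mm above the bench, on a head block 30 mm wide at the tube's outer end; this point is on its axis, half-way up (204.5 mm), 50 mm beyond the mouth when the tube is in. The lens (rim top 175 mm above the bench, below the knob's foot) lies further out
- lens_center (a point): centre of the lens, a clear disc in a dark round frame (94 mm over all), 170 mm above the bench
- lock_button (a joint): how far the lock button is pushed down, m: 0 up (locked, as at the start), 0.006 fully down (tube free); the tube is free from about 0.005. It goes down against about 2.5 to 3 N of friction and stays down where it is left: it need not be held
- lock_button_top (a point): middle of the lock button's top: steel cap 20 mm in diameter, 10 mm proud of a dark housing (38 x 34 mm) on the sleeve, 45 mm behind the mouth; 202 mm above the bench when up, 196 mm when down; moves with the button
- dish: white round dish, fixed to the bench: 132 mm across the rim, 40 mm high, wall 4 mm, flat floor 6 mm thick (inside radius about 57 mm at the floor, 62 mm at the rim). Origin: centre of its underside; z up. With the tube drawn out to its third long line the lens is above it
- bead1: chunky round bead, 22 mm in diameter, in the dish; origin at its centre; seven in all, in mixed glass, ceramic and wood, about 15 g each
- bead2: chunky round bead, 22 mm in diameter, in the dish; origin at its centre
- bead3: chunky round bead, 22 mm in diameter, in the dish; origin at its centre
- bead4: chunky round bead, 22 mm in diameter, in the dish; origin at its centre
- bead5: chunky round bead, 22 mm in diameter, in the dish; origin at its centre
- bead6: chunky round bead, 22 mm in diameter, in the dish; origin at its centre
- bead7: chunky round bead, 22 mm in diameter, in the dish; origin at its centre
- stick: plain round wooden stick, 10 mm in diameter, 200 mm long, 20 g, standing upright in the tool block; origin at the middle of its lower end, z along the stick to its upper end. Its upper end is 215 mm above the bench when it stands in the block
- stick_tip (a point): middle of the stick's lower end
- tool_block: dark wooden block 70 x 70 x 80 mm (high), fixed, one round hole in the middle of its top, 13 mm wide (mouth chamfered to about 19 mm) and 65 mm deep, in which the stick stands, leaning a little; origin: centre of the underside
- tool_block_hole0 (a point): centre of the hole's mouth, in the block's top face 80 mm above the bench
- tin: bystander: round flat metal tin, 62 mm across, 26 mm high; origin centre of underside
- jar: bystander: small jar with white lid, 48 mm across, 65 mm high; origin centre of underside
- screwdriver: bystander: small screwdriver with wooden handle, 150 mm long, lying flat

How it is judged (in metres and radians):
On the way, in this order (a step that is already met when the one before it is completed fails the run):
1. the stick's tip is in the dish and every bead lies at least 8 mm from where it started (distance of each of bead1, bead2, bead3, bead4, bead5, bead6, bead7 from where it was at the start of the episode above 0.008 m and horizontal distance between stick_tip and dish below 0.06 m and z of stick_tip in the frame of dish below 0.035 m), for 0.2 s.
2. the stick stands in its block again, let go (horizontal distance between stick_tip and tool_block_hole0 below 0.008 m and z of stick_tip in the frame of tool_block_hole0 below -0.055 m and contact force between the fingers and stick below 0.1 N), for 0.2 s.
3. the lock button is pushed down (value of joint lock_button above 0.0045 m), for 0.1 s.
At the end, for the whole second after the job is handed in: The fingers grip the knob (over 2 N, grasp point within 30 mm of its axis); the lens is drawn out 150 mm (third long line) within 4 mm and still (under 10 mm/s); the stick stands let go in its block, tip over 55 mm down the hole; all beads are in the dish (centres within 62 mm of its middle) (all of step 2 and value of joint lens_arm between 0.146 and 0.154 m and velocity of joint lens_arm between -0.01 and 0.01 m/s and contact force between the fingers and lens_arm above 2 N and horizontal distance between lens_knob and the grasp point below 0.03 m and horizontal distance between each of bead1, bead2, bead3, bead4, bead5, bead6, bead7 and dish below 0.062 m); the arm keeps its last pose, push and grip.
It fails at once if a bead is spilled out of the dish (horizontal distance between any of bead1, bead2, bead3, bead4, bead5, bead6, bead7 and dish above 0.066 m).
It fails at once if the gripper itself touches the beads (contact force between the fingers and bead1 above 0.5 N or contact force between the fingers and bead2 above 0.5 N or contact force between the fingers and bead3 above 0.5 N or contact force between the fingers and bead4 above 0.5 N or contact force between the fingers and bead5 above 0.5 N or contact force between the fingers and bead6 above 0.5 N or contact force between the fingers and bead7 above 0.5 N).
It fails at once if the tin, the jar or the screwdriver is moved more than 20 mm (distance of any of tin, jar, screwdriver from where it was at the start of the episode above 0.02 m).
It also fails if it takes over 72 s, if anything falls off the work surface, if the arm or the gripper's body presses on something with over 40 N, if the wrist force passes 120 N, or if a joint passes its speed limit or range.

## Working session

There is one attempt and no reset: what is moved stays moved. The work goes in short steps, Python scripts to look and compute and a tool call to move; the robot and the scene stay as the last step left them, time stands still between calls to the robot, and variables do not carry over. Pictures are saved under pics/ and viewed, and the job is handed in when it is done.

Besides the shell and the picture viewer there is one more tool, called after "Call:" as a command line: name --argument value ..., lists and objects as JSON in quotes. step_arm: Moves the arm, as the interface text tells. Shift numbers are shares of 0.3 m and turn numbers shares of 0.5 rad, none past 1 either way. Its arguments: {"type":"object","properties":{"slide":{"type":"array","items":{"type":"array","items":{"type":"number"}}},"angular":{"type":"array","items":{"type":"array","items":{"type":"number"}}},"jaw":{"type":"number"},"force":{"type":"number"}},"required":["slide","angular"]}

```bash
mkdir -p pics; python3 - <<'E'
from workcell import *
import cv2
for n in("scene","top"):
    cv2.imwrite(f"pics/{n}0.png",cv2.resize(camera(n)[:,:,::-1],(800,600),interpolation=cv2.INTER_CUBIC))
    p=camera_params(n);print(n,p["mtx"].round(1).tolist(),p["extrinsics"].round(3).tolist())
s=read_state();print(s)
E
```

```text
scene [[474.2, 0.0, 278.3], [0.0, 474.2, 215.9], [0.0, 0.0, 1.0]] [[-0.756, 0.356, -0.549, 1009.982], [0.654, 0.418, -0.63, 566.477], [0.006, -0.836, -0.549, 596.93], [0.0, 0.0, 0.0, 1.0]]
top [[414.0, 0.0, 273.3], [0.0, 414.0, 208.1], [0.0, 0.0, 1.0]] [[-0.004, -0.98, 0.198, 384.304], [-1.0, 0.006, 0.01, 73.394], [-0.011, -0.198, -0.98, 1063.863], [0.0, 0.0, 0.0, 1.0]]
{'time_s': 0.1, 'q': array([-1.30207080e+00,  2.45753545e-01,  1.55887036e+00,  1.51338273e-05,
        1.33872326e+00, -1.74094786e-01]), 'qd': array([-5.10815720e-05, -1.29541903e-03, -2.60377872e-03,  1.59596456e-03,
        1.33152330e-03,  3.66570913e-04]), 'tau': array([ 1.17459844e-03, -4.16913915e+01, -3.15526092e+01,  6.86723180e-02,
        3.09808098e-02, -5.70482541e-05]), 'ee_pos': array([ 278.36869715, -586.71075313,  169.36135561]), 'orientation': array([[ 9.03548353e-01,  4.28485905e-01, -4.51628701e-04],
       [ 4.28486024e-01, -9.03546818e-01,  1.69545361e-03],
       [ 3.18410300e-04, -1.72544091e-03, -9.99998461e-01]]), 'contact_force': array([-0.34522699,  1.15199018,  0.25229319]), 'wrist_torque': array([ 0.01289321,  0.03149988, -0.029379  ]), 'gripper_width': 94.30744269707017}
```

View pics/scene0.png

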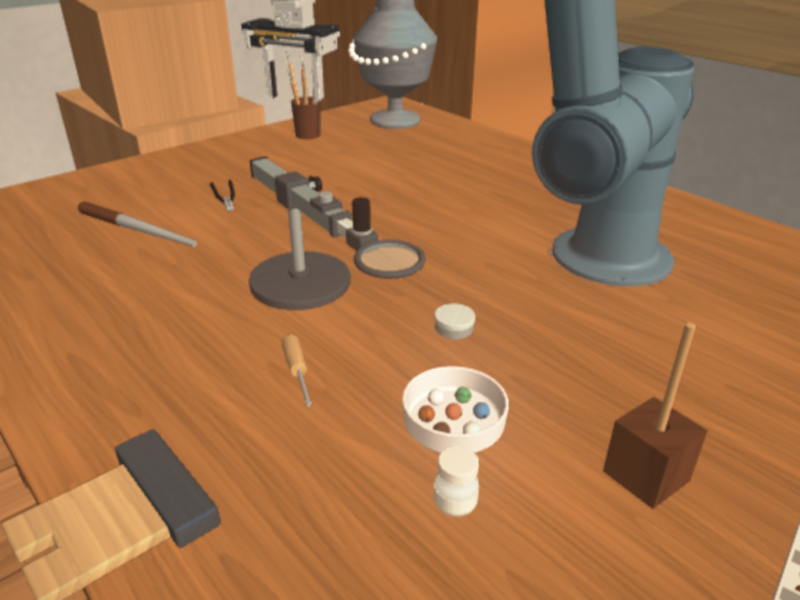

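View pics/top0.png

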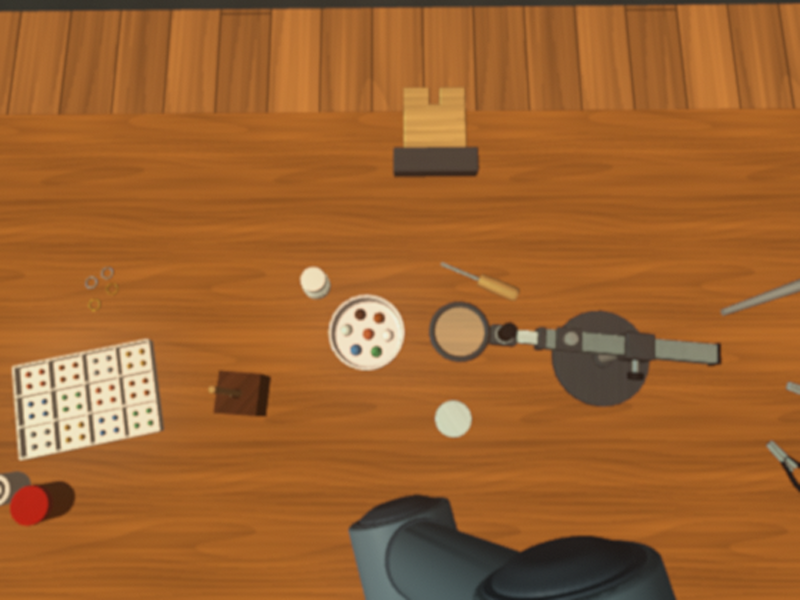

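The scene view shows the magnifier at about (320,220), dish at (455,410), block at (655,450), jar at (457,480) and tin at (455,320). The top view shows the dish at (367,332), the knob at (507,331), the button at (571,338) and the stick's upper end at (212,390). I'll zoom in to get exact pixels.

```bash
cat > h.py <<'E'
from workcell import *
import cv2, numpy as np
def ray(n,u,v,z):
    p=camera_params(n);M=p["extrinsics"];d=M[:3,:3]@np.linalg.solve(p["mtx"],[u,v,1.]);o=M[:3,3]
    return (o+d*(z-o[2])/d[2])[:2]
def proj(n,P):
    p=camera_params(n);M=np.linalg.inv(p["extrinsics"]);c=M[:3,:3]@np.array(P,float)+M[:3,3];u=p["mtx"]@c;return u[:2]/u[2]
def tri(a,b):
    A=[];B=[]
    os=[];
    for n,(u,v) in (("scene",a),("top",b)):
        p=camera_params(n);M=p["extrinsics"];d=M[:3,:3]@np.linalg.solve(p["mtx"],[u,v,1.]);d/=np.linalg.norm(d);Q=np.eye(3)-np.outer(d,d);A.append(Q);B.append(Q@M[:3,3])
    x=np.linalg.lstsq(np.vstack(A),np.hstack(B),rcond=None)[0]
    return x
def crop(n,u0,v0,w,h,s,fn,img=None):
    im=camera(n) if img is None else img
    c=cv2.resize(im[v0:v0+h,u0:u0+w,::-1],None,fx=s,fy=s,interpolation=cv2.INTER_CUBIC);cv2.imwrite(fn,c)
E
python3 - <<'E'
from h import *
t=camera("top");s=camera("scene");np.save("t0.npy",t);np.save("s0.npy",s)
crop("top",140,190,160,110,5,"pics/ta.png",t)
crop("top",295,190,220,110,3.6,"pics/tb.png",t)
crop("scene",165,100,150,120,5,"pics/sa.png",s)
crop("scene",270,210,230,160,3.4,"pics/sb.png",s)
E
```

```text
(no output)
```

View pics/ta.png

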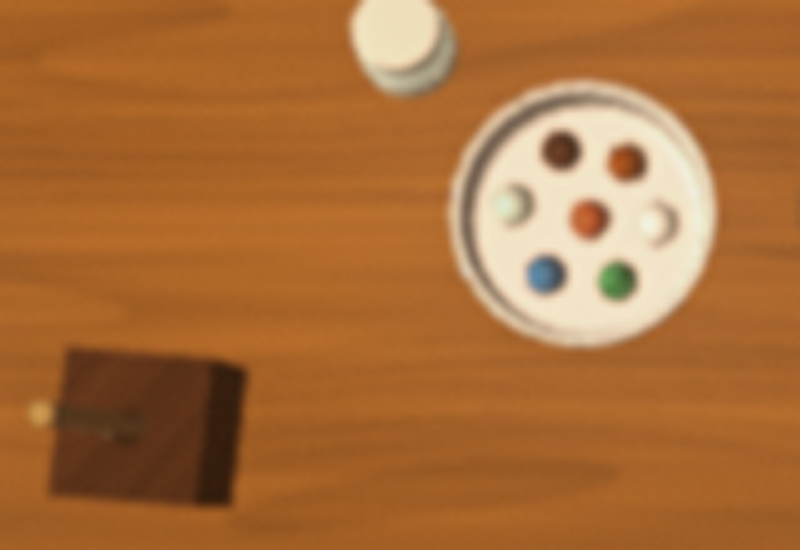

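View pics/tb.png

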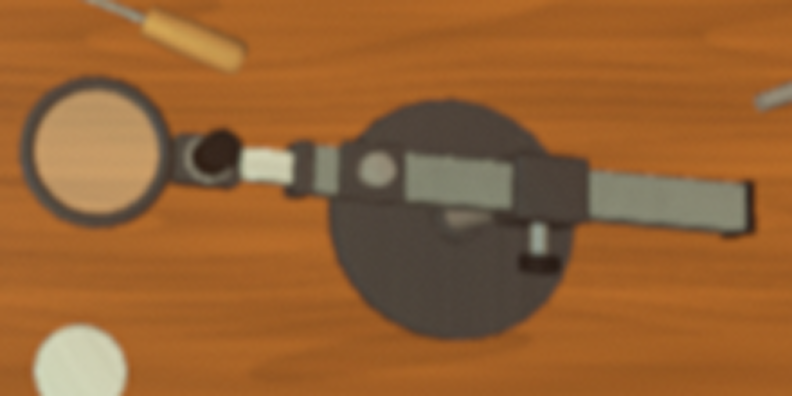

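View pics/sa.png

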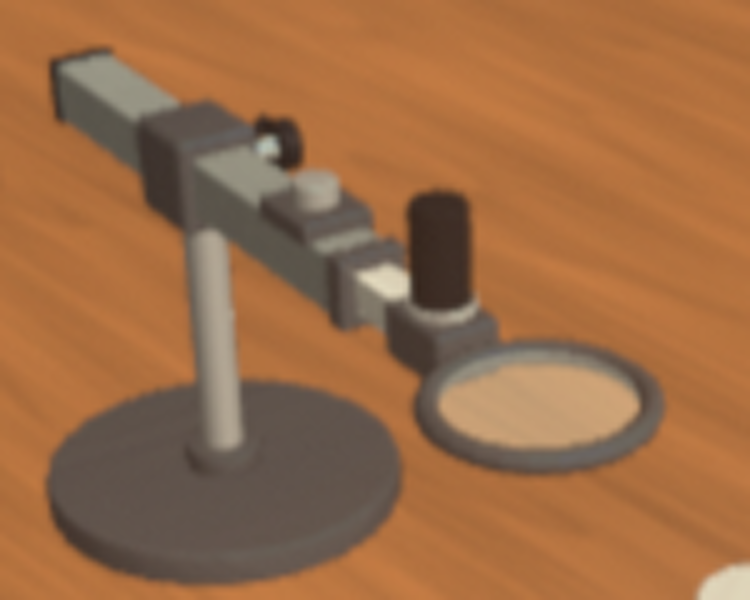

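View pics/sb.png

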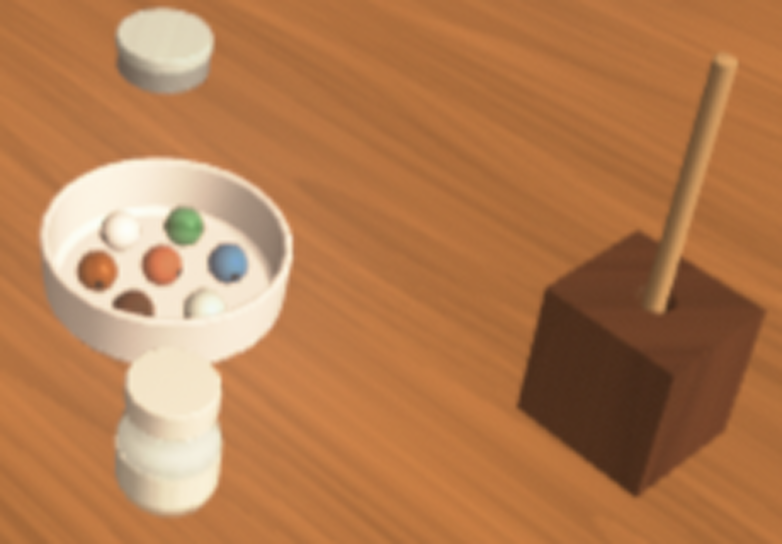

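```bash
python3 - <<'E'
from h import *
c={'ta':("top",140,190,5),'tb':("top",295,190,3.6),'sa':("scene",165,100,5),'sb':("scene",270,210,3.4)}
def px(k,x,y):
    n,u,v,s=c[k];return n,(x+.5)/s-.5+u,(y+.5)/s-.5+v
def P(l,k,x,y,z):print(l,ray(*px(k,x,y),z).round(1))
P("stick top","ta",40,413,215);P("stick top s","sb",724,62,215)
print("tri",tri(px("sb",724,62)[1:],px("ta",40,413)[1:]).round(1))
P("stick at hole s","sb",657,306,80);P("hole t","ta",122,432,80)
for a in((67,348),(212,360),(197,503),(50,494)):P("blk t","ta",*a,80)
for a in((640,233),(763,312),(670,376),(545,290)):P("blk s","sb",*a,80)
P("dish","ta",583,213,40)
P("dishl","ta",449,213,40);P("dishr","ta",716,213,40);P("disht","ta",583,80,40);P("dishb","ta",583,347,40)
P("dish s","sb",167,243,40)
for n,a,b in(("brown",(561,151),(133,308)),("orange",(627,162),(98,270)),("mint",(514,205),(206,308)),("red",(589,219),(162,265)),("white",(657,224),(121,229)),("blue",(546,274),(228,263)),("green",(617,281),(185,226))):
    P(n,"ta",*a,17);P("   s","sb",*b,17)
P("button","tb",377,169,202);P("button s","sa",318,185,202)
P("knob","tb",217,152,227);P("knob s","sa",440,203,227)
P("lens","tb",96,152,170);P("lens s","sa",539,404,170)
P("mouth","tb",293,169,184);P("rear","tb",750,208,184)
P("jar","ta",395,32,65);P("jars","sb",173,380,65);P("tin","tb",80,371,26);P("drv tip","tb",88,0,5);P("drv","tb",190,38,8)
E
```

```text
stick top [424.3 338.7]
stick top s [427.  339.2]
tri [424.6 338.7 213.7]
stick at hole s [428.5 341.9]
hole t [421.7 341.7]
blk t [461.2 369.8]
blk t [455.2 300.5]
blk t [388.8 304.9]
blk t [393.2 374.1]
blk s [388.6 308.6]
blk s [394.9 375.8]
blk s [464.  369.6]
blk s [458.7 301.9]
dish [530.2 127.1]
dishl [530.6 194.1]
dishr [529.9  60.7]
disht [598.  127.4]
dishb [463.7 126.8]
dish s [535.5 132.5]
brown [565.7 139.8]
   s [565.1 139. ]
orange [559.8 105.9]
   s [559.1 106.1]
mint [537.8 163.6]
   s [536.4 163.5]
red [530.4 125.2]
   s [530.5 125.3]
white [527.7  90.6]
   s [526.9  89.9]
blue [502.4 146.9]
   s [502.5 147.1]
green [498.7 110.9]
   s [498.4 111. ]
button [ 496.4 -180.5]
button s [ 499.9 -175.3]
knob [503.2 -83.6]
knob s [506.9 -85.4]
lens [511.7 -21.4]
lens s [512.5 -21.5]
mouth [ 499.  -136.2]
rear [ 474.6 -402.6]
jar [617.7 219.5]
jars [620.5 219.5]
tin [381.8 -21.8]
drv tip [647.2 -36. ]
drv [ 617.7 -108.7]
```

```bash
cat > pl.py <<'E'
import json,os,sys,numpy as np
from scipy.spatial.transform import Rotation as Ro
F="cmd.json"
def load():
    if not os.path.exists(F):
        a=-1.302+.174+np.pi/2
        R=np.array([[np.cos(a),np.sin(a),0],[np.sin(a),-np.cos(a),0],[0,0,-1.]])
        return np.array([278.512,-587.32,170.355]),R
    d=json.load(open(F));return np.array(d[0]),np.array(d[1])
def apply(sl,an=(0,0,0)):
    p,R=load();p=p+R@(np.array(sl)*300);R=R@Ro.from_rotvec(np.array(an)*.5).as_matrix()
    json.dump([p.tolist(),R.tolist()],open(F,"w"));print("cmd",p.round(1),"yaw",np.degrees(np.arctan2(R[1,0],R[0,0])).round(2))
def plan(*T):
    p,R=load()
    for t in T:print(t,"->",(R.T@(np.array(t,float)-p)/300).round(4).tolist())
E
python3 -c "
from pl import *
plan((278,-587,330),(400,-320,350))"
```

```text
(278, -587, 330) -> [-0.0011, -0.0017, -0.5322]
(400, -320, 350) -> [0.7477, -0.6316, -0.5988]
```

Call:
step_arm --slide '[[0,0,-0.16],[0,0,-0.33],[0.15,-0.12,-0.5],[0.3,-0.25,-0.6],[0.45,-0.38,-0.6],[0.6,-0.5,-0.6],[0.75,-0.63,-0.6],[0.75,-0.63,-0.6]]' --angular '[[0,0,-0.25],[0,0,-0.5],[0,0,-0.75],[0,0,-1],[0,0,-1],[0,0,-1],[0,0,-1],[0,0,-1]]'

```text
time_s: 1.0
ee_pos: [394.8, -332.6, 349.7]
orientation: [[0.588, 0.809, 0.0], [0.809, -0.588, -0.0], [0.0, 0.0, -1.0]]
contact_force: [0.8, -0.5, 0.2]
gripper_width: 93.8
```

```bash
python3 -c "
from pl import *
apply((0.75,-0.63,-0.6),(0,0,-1));plan((430,-150,350),(430,-60,350))"
```

```text
cmd [ 400.8 -320.1  350.4] yaw 54.02
(430, -150, 350) -> [0.5161, -0.2545, 0.0012]
(430, -60, 350) -> [0.7588, -0.4308, 0.0012]
```

Call:
step_arm --slide '[[0.13,-0.07,0],[0.26,-0.14,0],[0.39,-0.21,0],[0.52,-0.28,0],[0.64,-0.35,0],[0.76,-0.43,0],[0.76,-0.43,0]]' --angular '[[0,0,-0.25],[0,0,-0.5],[0,0,-0.75],[0,0,-1],[0,0,-1],[0,0,-1],[0,0,-1]]'

```text
time_s: 1.7
ee_pos: [423.9, -70.4, 350.0]
orientation: [[0.121, 0.993, 0.001], [0.993, -0.121, 0.0], [0.001, 0.001, -1.0]]
contact_force: [0.1, -0.6, -0.5]
gripper_width: 94.1
```

```bash
python3 -c "
from pl import *
apply((0.76,-0.43,0),(0,0,-1));plan((428,220,350),(426,338,290),(426,338,260))"
```

```text
cmd [430.4 -59.9 350.4] yaw 82.67
(428, 220, 350) -> [0.9242, -0.127, 0.0012]
(426, 338, 290) -> [1.3135, -0.1838, 0.2012]
(426, 338, 260) -> [1.3135, -0.1838, 0.3012]
```

Call:
step_arm --slide '[[0.16,-0.02,0],[0.32,-0.04,0],[0.48,-0.06,0],[0.64,-0.085,0],[0.8,-0.11,0],[0.92,-0.13,0],[0.92,-0.13,0]]' --angular '[[0,0,0],[0,0,-0.06],[0,0,-0.06],[0,0,-0.06],[0,0,-0.06],[0,0,-0.06],[0,0,-0.06]]'

```text
time_s: 2.4
ee_pos: [420.1, 207.0, 349.1]
orientation: [[0.093, 0.996, -0.001], [0.996, -0.093, 0.0], [0.0, -0.001, -1.0]]
contact_force: [-0.7, -1.1, -0.3]
gripper_width: 93.9
```

```bash
python3 -c "
from pl import *
apply((0.92,-0.13,0),(0,0,-.06));plan((425.5,338.5,350),(425.5,338.5,260))"
```

```text
cmd [427.  218.9 350.4] yaw 84.39
(425.5, 338.5, 350) -> [0.3964, -0.0438, 0.0012]
(425.5, 338.5, 260) -> [0.3964, -0.0438, 0.3012]
```

Call:
step_arm --slide '[[0.13,-0.015,0],[0.26,-0.03,0],[0.396,-0.044,0.05],[0.396,-0.044,0.2],[0.396,-0.044,0.34],[0.396,-0.044,0.47],[0.396,-0.044,0.58],[0.396,-0.044,0.65],[0.396,-0.044,0.68],[0.396,-0.044,0.68]]' --angular '[[0,0,0],[0,0,0],[0,0,0],[0,0,0],[0,0,0],[0,0,0],[0,0,0],[0,0,0],[0,0,0],[0,0,0]]'

```text
time_s: 3.4
ee_pos: [419.0, 322.8, 144.4]
orientation: [[0.099, 0.995, -0.002], [0.995, -0.099, -0.001], [-0.001, -0.002, -1.0]]
contact_force: [-0.2, 0.3, 0.2]
gripper_width: 93.8
```

```bash
python3 -c "
from pl import *
apply((0.396,-0.044,0.68))
from h import *
s=camera('scene');crop('scene',380,150,160,120,5,'pics/s1.png',s);t=camera('top');crop('top',110,210,120,90,6,'pics/t1.png',t);print(read_state()['ee_pos'],read_state()['contact_force'])"
```

```text
cmd [425.4 338.4 146.4] yaw 84.39
[420.1949723  323.88971955 146.84993025] [ 0.47370217 -0.46751768  0.01734891]
```

View pics/s1.png

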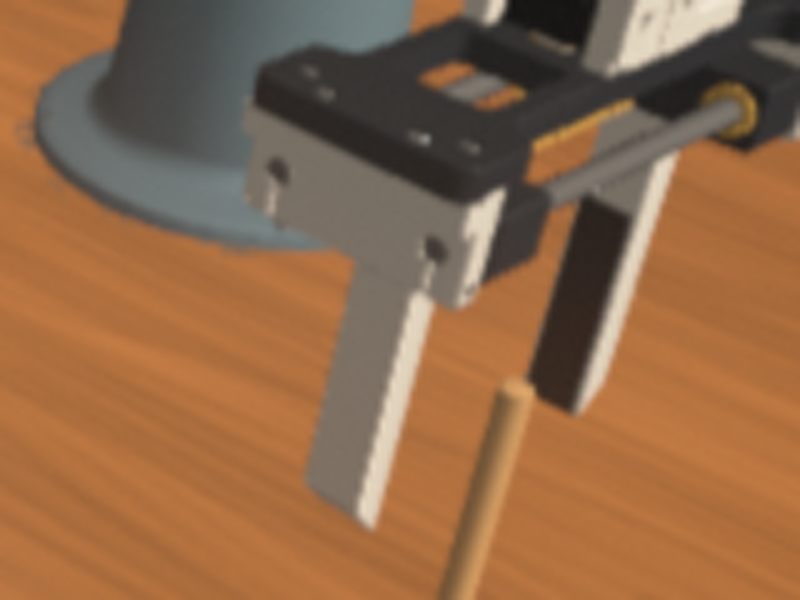

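View pics/t1.png

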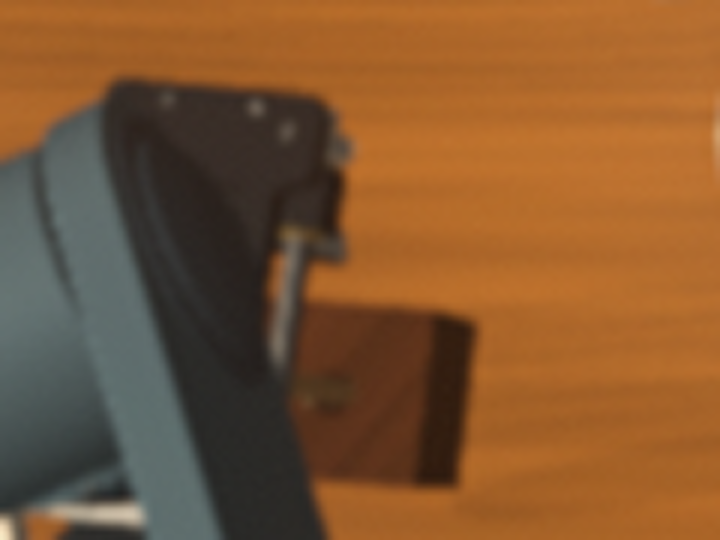

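```bash
cat >> pl.py <<'E'
def plan2(*T):
    from workcell import read_state
    s=read_state();p=s['ee_pos'];R=s['orientation'];print(round(s['time_s'],2),p.round(1),'yaw',np.degrees(np.arctan2(R[1,0],R[0,0])).round(2),'F',s['contact_force'].round(1),'w',round(s['gripper_width'],1))
    a=np.radians(84.39);R=np.array([[np.cos(a),np.sin(a),0],[np.sin(a),-np.cos(a),0],[0,0,-1.]])
    for t in T:print(t,"->",(R.T@(np.array(t,float)-p)/300).round(4).tolist())
E
python3 -c "
from pl import *
plan2((426,339.5,146.4))"
```

```text
3.5 [420.2 323.9 146.8] yaw 84.33 F [ 0.5 -0.5  0. ] w 93.9
(426, 339.5, 146.4) -> [0.0537, 0.0142, 0.0015]
```

Call:
step_arm --slide '[[0.027,0.007,0],[0.054,0.014,0],[0.054,0.014,0],[0.054,0.014,0]]' --angular '[[0,0,0],[0,0,0],[0,0,0],[0,0,0]]'

```text
time_s: 3.9
ee_pos: [424.9, 340.2, 145.9]
orientation: [[0.097, 0.995, 0.0], [0.995, -0.097, 0.0], [0.0, 0.0, -1.0]]
contact_force: [-0.6, -0.5, -0.7]
gripper_width: 94.2
```

```bash
python3 -c "
from pl import *
plan2((426,339.5,146.4))
from h import *
s=camera('scene');crop('scene',380,150,160,120,5,'pics/s2.png',s)"
```

```text
3.9 [424.9 340.2 145.9] yaw 84.43 F [-0.6 -0.5 -0.7] w 94.2
(426, 339.5, 146.4) -> [-0.0021, 0.0039, -0.0018]
```

View pics/s2.png

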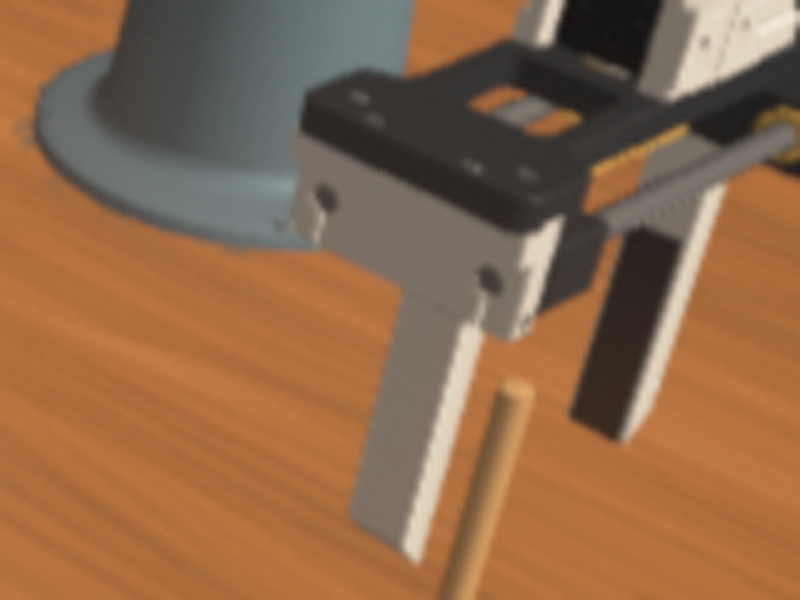

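The picture shows the stick (about 490,470) midway between the finger tips at (390,535) and (600,425), so I'll close the jaws.

Call:
step_arm --slide '[[0,0,0],[0,0,0],[0,0,0],[0,0,0],[0,0,0],[0,0,0],[0,0,0],[0,0,0]]' --angular '[[0,0,0],[0,0,0],[0,0,0],[0,0,0],[0,0,0],[0,0,0],[0,0,0],[0,0,0]]' --jaw 0 --force 40

```text
time_s: 4.75
ee_pos: [424.7, 339.8, 145.5]
orientation: [[0.098, 0.995, -0.0], [0.995, -0.098, -0.0], [-0.0, -0.0, -1.0]]
contact_force: [0.1, 0.9, -0.2]
gripper_width: 33.2
```

```bash
python3 -c "
from pl import *
plan2((426,339.5,250))
from h import *
s=camera('scene');crop('scene',380,150,160,170,3.5,'pics/s3.png',s)"
```

```text
4.75 [424.7 339.8 145.5] yaw 84.39 F [ 0.1  0.9 -0.2] w 33.2
(426, 339.5, 250) -> [-0.0006, 0.0044, -0.3482]
```

View pics/s3.png

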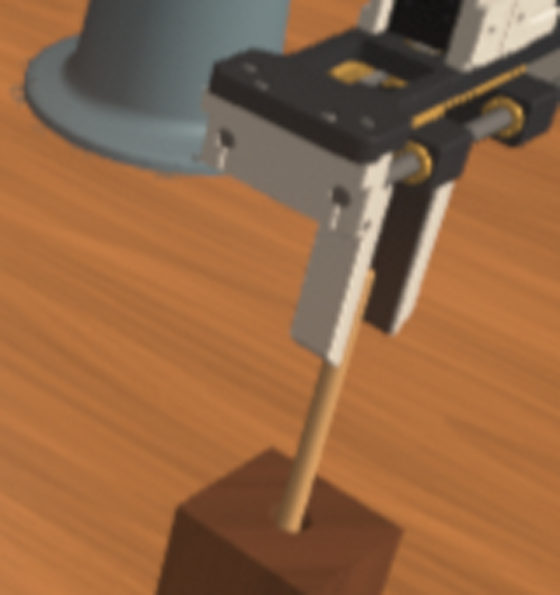

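Still closing, at 33 mm, with the stick between the fingers.

Call:
step_arm --slide '[[0,0,0],[0,0,0],[0,0,0],[0,0,0],[0,0,0],[0,0,0]]' --angular '[[0,0,0],[0,0,0],[0,0,0],[0,0,0],[0,0,0],[0,0,0]]'

```text
time_s: 5.4
ee_pos: [424.7, 339.8, 145.6]
orientation: [[0.098, 0.995, 0.0], [0.995, -0.098, 0.0], [0.0, 0.0, -1.0]]
contact_force: [0.1, -0.5, -0.3]
gripper_width: 9.1
```

```bash
python3 -c "
from pl import *
plan2((426,339.5,250))
from h import *
s=camera('scene');crop('scene',380,150,160,170,3.5,'pics/s4.png',s)"
```

```text
5.4 [424.7 339.8 145.6] yaw 84.39 F [ 0.1 -0.5 -0.3] w 9.1
(426, 339.5, 250) -> [-0.0007, 0.0043, -0.3482]
```

View pics/s4.png

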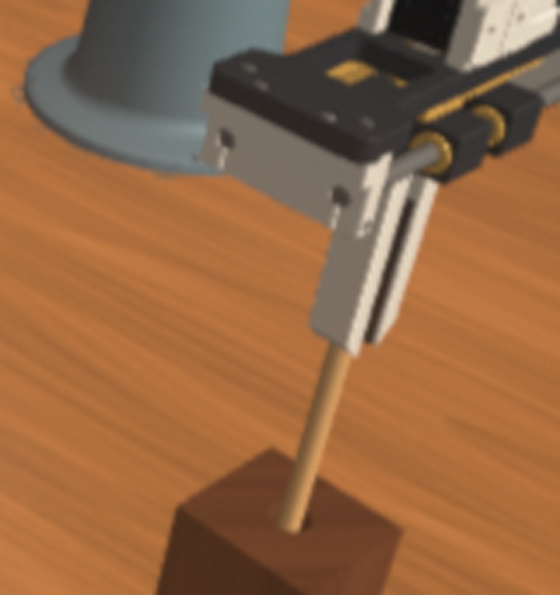

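Call:
step_arm --slide '[[0,0,-0.05],[0,0,-0.13],[0,0,-0.22],[0,0,-0.31],[0,0,-0.35],[0,0,-0.35]]' --angular '[[0,0,0],[0,0,0],[0,0,0],[0,0,0],[0,0,0],[0,0,0]]'

```text
time_s: 6.05
ee_pos: [425.8, 340.4, 253.3]
orientation: [[0.098, 0.995, 0.004], [0.995, -0.098, 0.002], [0.003, 0.004, -1.0]]
contact_force: [0.5, 0.2, -0.5]
gripper_width: 9.0
```

```bash
python3 -c "
from pl import *
plan2((426,339.5,250))
from h import *
s=camera('scene');crop('scene',380,100,160,170,3.5,'pics/s5.png',s);t=camera('top');crop('top',110,200,120,90,6,'pics/t5.png',t)"
```

```text
6.05 [425.8 340.4 253.3] yaw 84.39 F [ 0.5  0.2 -0.5] w 9.0
(426, 339.5, 250) -> [-0.0029, 0.0008, 0.0111]
```

View pics/s5.png

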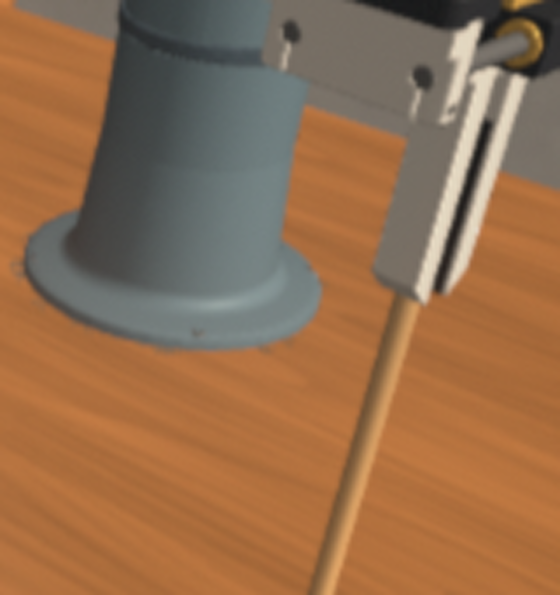

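View pics/t5.png

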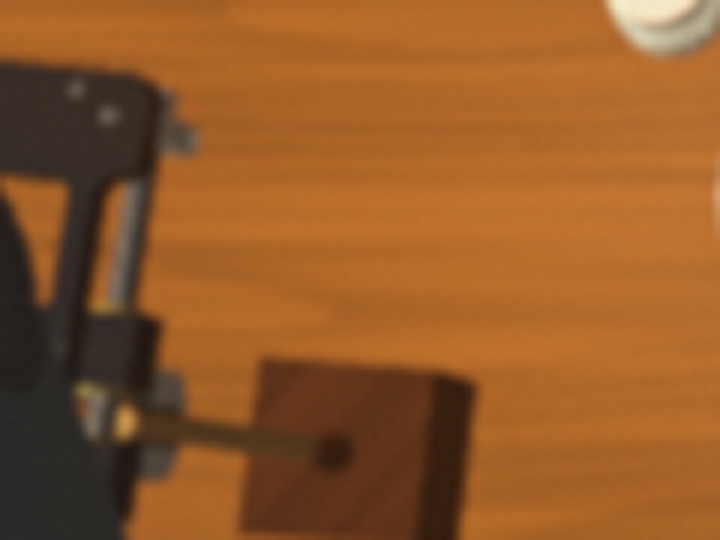

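```bash
python3 -c "
from h import *
f=lambda x,y:('top',(x+.5)/6-.5+110,(y+.5)/6-.5+200)
print('hole',ray(*f(331,452),80));print('tip',ray(*f(312,446),122.8));print('top',ray(*f(125,420),323))
# scene stick direction
g=lambda x,y:('scene',(x+.5)/3.5-.5+380,(y+.5)/3.5-.5+100)
import numpy as np
for z in (245,200,140,123): print(z,(proj('scene',(425.8,340.4,z))-[380,100]+.5)*3.5)
"
```

```text
hole [424.21623006 340.00244418]
tip [424.73583937 335.67057422]
top [423.9826642 335.8847484]
245 [383.62336725 387.16930877]
200 [356.27050313 479.56692773]
140 [322.74252057 592.82401636]
123 [313.79773711 623.03937846]
```

```bash
python3 -c "
from pl import *
plan2((510.5,127.7,250))"
```

```text
6.15 [424.3 339.6 249.8] yaw 84.39 F [ 0.7 -0.  -1.2] w 8.9
(510.5, 127.7, 250) -> [-0.6748, 0.3549, -0.0008]
```

Call:
step_arm --slide '[[-0.07,0.04,0],[-0.18,0.1,0],[-0.3,0.16,0],[-0.42,0.22,0],[-0.54,0.28,0],[-0.62,0.325,0],[-0.66,0.345,0],[-0.675,0.355,0],[-0.675,0.355,0],[-0.675,0.355,0]]' --angular '[[0,0,0],[0,0,0],[0,0,0],[0,0,0],[0,0,0],[0,0,0],[0,0,0],[0,0,0],[0,0,0],[0,0,0]]'

```text
time_s: 7.15
ee_pos: [510.4, 128.8, 250.2]
orientation: [[0.097, 0.995, -0.001], [0.995, -0.097, 0.0], [0.0, -0.001, -1.0]]
contact_force: [0.3, -0.2, -0.6]
gripper_width: 9.1
```

```bash
python3 -c "
from pl import *
from h import *
s=camera('scene');crop('scene',250,130,150,200,3,'pics/s6.png',s);plan2((510.5,127.7,142.5))"
```

```text
7.2 [510.4 128.9 250.3] yaw 84.47 F [ 0.9 -0.8  0.8] w 9.0
(510.5, 127.7, 142.5) -> [-0.0041, 0.0006, 0.3595]
```

View pics/s6.png

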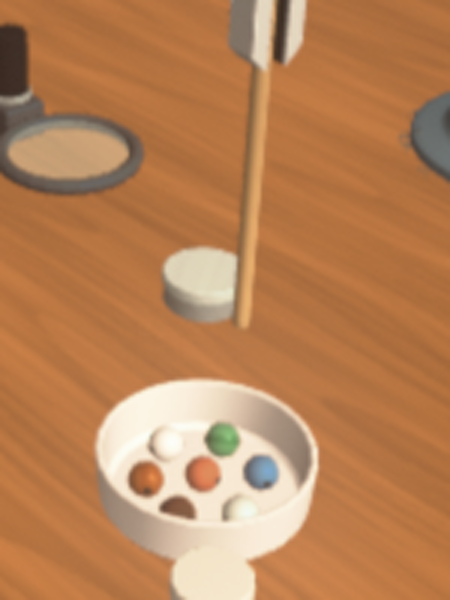

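```bash
python3 -c "
from h import *
for z in (119.8,): print(z,(proj('scene',(510.4,128.9,z))-[250,130]+.5)*3)
print((proj('scene',(510.4,128.9,12))-[250,130]+.5)*3)"
```

```text
119.8 [241.92016215 326.39180907]
[230.385052  469.0022658]
```

The tip is at (243,325), and the predicted pixel was (242,326). The stick hangs straight, so I can lower it between the red, blue and green beads.

Call:
step_arm --slide '[[-0.004,0,0.06],[-0.004,0,0.14],[-0.004,0,0.21],[-0.004,0,0.26],[-0.004,0,0.3],[-0.004,0,0.33],[-0.004,0,0.35],[-0.004,0,0.359],[-0.004,0,0.359]]' --angular '[[0,0,0],[0,0,0],[0,0,0],[0,0,0],[0,0,0],[0,0,0],[0,0,0],[0,0,0],[0,0,0]]'

```text
time_s: 8.1
ee_pos: [510.9, 126.6, 143.0]
orientation: [[0.098, 0.995, 0.0], [0.995, -0.098, 0.0], [0.0, 0.0, -1.0]]
contact_force: [-1.0, -0.8, 0.9]
gripper_width: 9.2
```

```bash
python3 -c "
from pl import *
from h import *
s=camera('scene');crop('scene',270,230,110,85,7,'pics/s7.png',s);plan2((531,126,142.5))"
```

```text
8.15 [511.2 126.7 143.3] yaw 84.38 F [-1.1 -0.1 -0.1] w 9.1
(531, 126, 142.5) -> [0.0043, 0.066, 0.0028]
```

View pics/s7.png

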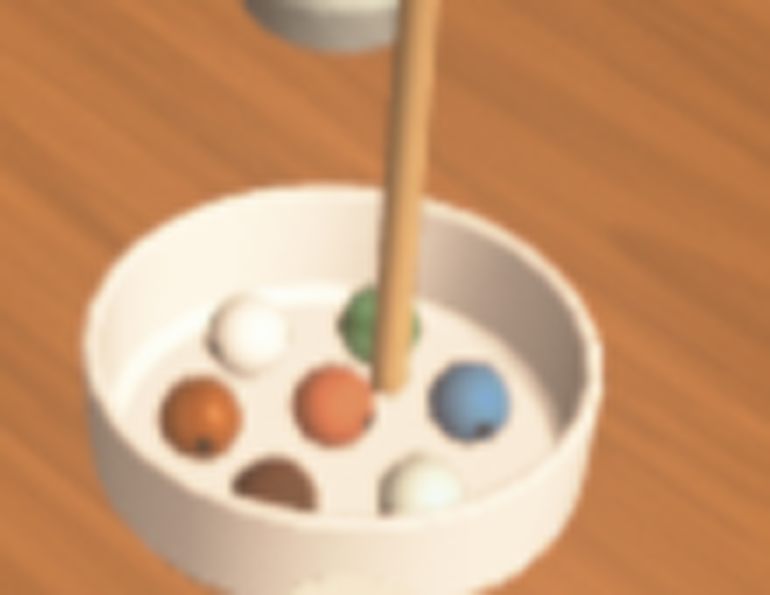

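```bash
cat > stir.py <<'E'
from pl import *
C=np.array([531,127.])
def pts(l):
    T=[]
    for r,a in l:T.append((C[0]+r*np.cos(np.radians(a)),C[1]+r*np.sin(np.radians(a)),143))
    plan2(*[tuple(np.round(t,1)) for t in T])
E
python3 -c "
from stir import *
pts([(11,180),(0,0),(10,0),(15,20),(18,40),(21,60),(24,80),(27,100),(30,120),(33,140)])"
```

```text
8.15 [511.2 126.7 143.3] yaw 84.38 F [-1.1 -0.1 -0.1] w 9.1
(np.float64(520.0), np.float64(127.0), np.float64(143.0)) -> [0.004, 0.0292, 0.0011]
(np.float64(531.0), np.float64(127.0), np.float64(143.0)) -> [0.0076, 0.0657, 0.0011]
(np.float64(541.0), np.float64(127.0), np.float64(143.0)) -> [0.0108, 0.0988, 0.0011]
(np.float64(545.1), np.float64(132.1), np.float64(143.0)) -> [0.0291, 0.1108, 0.0011]
(np.float64(544.8), np.float64(138.6), np.float64(143.0)) -> [0.0506, 0.1077, 0.0011]
(np.float64(541.5), np.float64(145.2), np.float64(143.0)) -> [0.0714, 0.0946, 0.0011]
(np.float64(535.2), np.float64(150.6), np.float64(143.0)) -> [0.0872, 0.0719, 0.0011]
(np.float64(526.3), np.float64(153.6), np.float64(143.0)) -> [0.0943, 0.0414, 0.0011]
(np.float64(516.0), np.float64(153.0), np.float64(143.0)) -> [0.0889, 0.0074, 0.0011]
(np.float64(505.7), np.float64(148.2), np.float64(143.0)) -> [0.0697, -0.0252, 0.0011]
```

Call:
step_arm --slide '[[0.004,0.029,0],[0.008,0.066,0],[0.011,0.099,0],[0.029,0.111,0],[0.051,0.108,0],[0.071,0.095,0],[0.087,0.072,0],[0.094,0.041,0],[0.089,0.007,0],[0.07,-0.025,0]]' --angular '[[0,0,0],[0,0,0],[0,0,0],[0,0,0],[0,0,0],[0,0,0],[0,0,0],[0,0,0],[0,0,0],[0,0,0]]'

```text
time_s: 9.15
ee_pos: [504.1, 148.5, 142.9]
orientation: [[0.097, 0.995, -0.0], [0.995, -0.097, -0.0], [-0.0, -0.0, -1.0]]
contact_force: [-0.1, 0.5, -0.6]
gripper_width: 9.2
```

```bash
python3 -c "
from stir import *
from h import *
s=camera('scene');crop('scene',270,230,110,85,7,'pics/s8.png',s)
pts([(35,155),(37,170),(39,187),(39,205),(39,223),(39,241),(39,259),(39,277),(39,295),(39,313)])"
```

```text
9.2 [503.  147.8 142.6] yaw 84.42 F [ 1.3 -0.  -0.9] w 9.1
(np.float64(499.3), np.float64(141.8), np.float64(143.0)) -> [-0.021, -0.0102, -0.0013]
(np.float64(494.6), np.float64(133.4), np.float64(143.0)) -> [-0.0504, -0.023, -0.0013]
(np.float64(492.3), np.float64(122.2), np.float64(143.0)) -> [-0.0883, -0.027, -0.0013]
(np.float64(495.7), np.float64(110.5), np.float64(143.0)) -> [-0.126, -0.0119, -0.0013]
(np.float64(502.5), np.float64(100.4), np.float64(143.0)) -> [-0.1573, 0.0139, -0.0013]
(np.float64(512.1), np.float64(92.9), np.float64(143.0)) -> [-0.1791, 0.0482, -0.0013]
(np.float64(523.6), np.float64(88.7), np.float64(143.0)) -> [-0.1893, 0.0877, -0.0013]
(np.float64(535.8), np.float64(88.3), np.float64(143.0)) -> [-0.1866, 0.1283, -0.0013]
(np.float64(547.5), np.float64(91.7), np.float64(143.0)) -> [-0.1715, 0.166, -0.0013]
(np.float64(557.6), np.float64(98.5), np.float64(143.0)) -> [-0.1457, 0.1973, -0.0013]
```

View pics/s8.png

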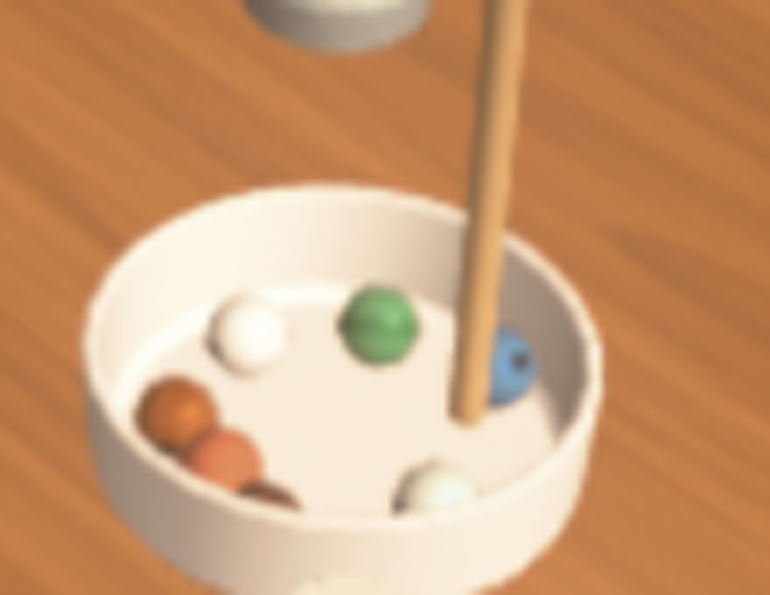

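Red, orange, brown, mint and blue have shifted; green (380,325) and white (250,335) have not. I'll continue the circle.

Call:
step_arm --slide '[[-0.021,-0.01,0],[-0.05,-0.023,0],[-0.088,-0.027,0],[-0.126,-0.012,0],[-0.157,0.014,0],[-0.179,0.048,0],[-0.189,0.088,0],[-0.187,0.128,0],[-0.171,0.166,0],[-0.146,0.197,0]]' --angular '[[0,0,0],[0,0,0],[0,0,0],[0,0,0],[0,0,0],[0,0,0],[0,0,0],[0,0,0],[0,0,0],[0,0,0]]'

```text
time_s: 10.2
ee_pos: [559.9, 99.2, 141.9]
orientation: [[0.098, 0.995, -0.004], [0.995, -0.098, 0.0], [-0.0, -0.004, -1.0]]
contact_force: [-2.8, 1.3, 1.4]
gripper_width: 9.4
```

```bash
python3 -c "
from stir import *
from h import *
s=camera('scene');crop('scene',270,230,110,85,7,'pics/s9.png',s)
pts([(38,330),(37,345),(37,0),(37,15),(37,30),(37,45),(37,60),(37,75),(37,90),(37,105)])"
```

```text
10.25 [560.4  99.8 142. ] yaw 84.42 F [-4.   1.6  0.6] w 9.2
(np.float64(563.9), np.float64(108.0), np.float64(143.0)) -> [0.0283, 0.0088, -0.0035]
(np.float64(566.7), np.float64(117.4), np.float64(143.0)) -> [0.0604, 0.015, -0.0035]
(np.float64(568.0), np.float64(127.0), np.float64(143.0)) -> [0.0927, 0.0162, -0.0035]
(np.float64(566.7), np.float64(136.6), np.float64(143.0)) -> [0.1241, 0.0088, -0.0035]
(np.float64(563.0), np.float64(145.5), np.float64(143.0)) -> [0.1524, -0.0064, -0.0035]
(np.float64(557.2), np.float64(153.2), np.float64(143.0)) -> [0.1761, -0.0281, -0.0035]
(np.float64(549.5), np.float64(159.0), np.float64(143.0)) -> [0.1928, -0.0556, -0.0035]
(np.float64(540.6), np.float64(162.7), np.float64(143.0)) -> [0.2022, -0.0863, -0.0035]
(np.float64(531.0), np.float64(164.0), np.float64(143.0)) -> [0.2033, -0.1186, -0.0035]
(np.float64(521.4), np.float64(162.7), np.float64(143.0)) -> [0.1959, -0.15, -0.0035]
```

View pics/s9.png

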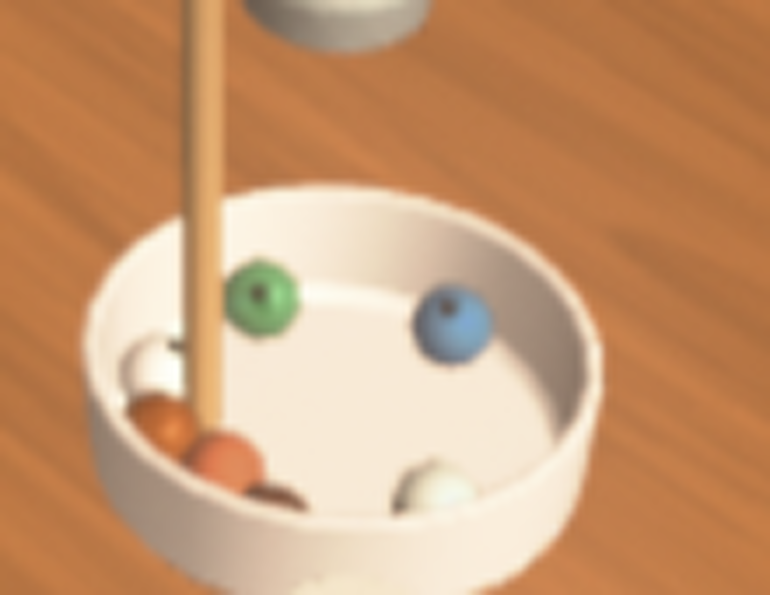

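Call:
step_arm --slide '[[-0.01,-0.04,0],[-0.01,-0.08,0],[0,-0.12,0],[0.02,-0.14,0],[0.02,-0.14,0]]' --angular '[[0,0,0],[0,0,0],[0,0,0],[0,0,0],[0,0,0]]'

```text
time_s: 10.75
ee_pos: [518.1, 109.8, 143.1]
orientation: [[0.097, 0.995, 0.001], [0.995, -0.097, -0.0], [-0.0, 0.001, -1.0]]
contact_force: [-0.2, 0.1, -0.3]
gripper_width: 9.3
```

```bash
python3 -c "
from stir import *
from h import *
s=camera('scene');crop('scene',270,230,110,85,7,'pics/s10.png',s);t=camera('top');crop('top',210,190,100,80,7,'pics/t10.png',t)
plan2()"
```

```text
10.85 [518.9 109.2 143.2] yaw 84.42 F [-0.7  0.1 -0.7] w 9.5
```

View pics/s10.png

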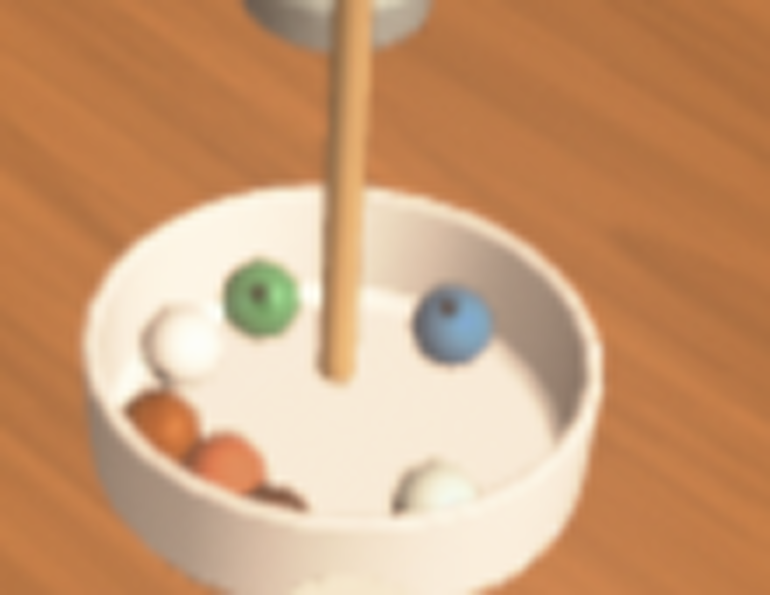

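View pics/t10.png

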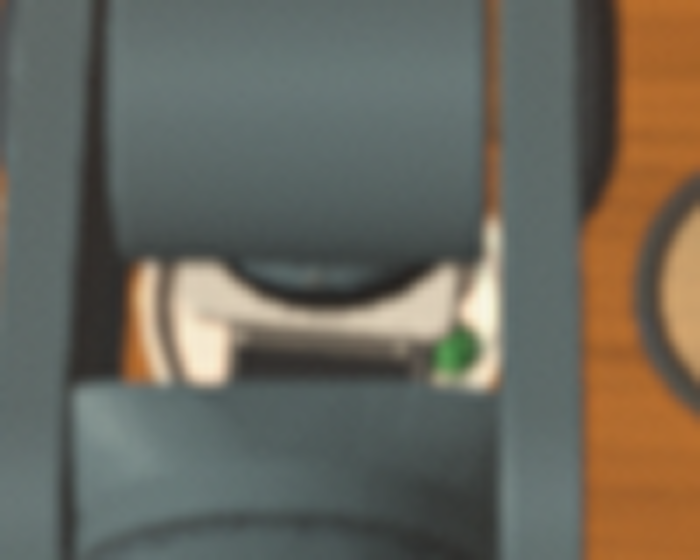

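```bash
python3 -c "
from h import *
f=lambda x,y:ray('scene',(x+.5)/7-.5+270,(y+.5)/7-.5+230,17)
for n,a,b in (('white',(248,335),(185,343)),('green',(378,323),(262,298)),('blue',(470,400),(452,323)),('red',(333,405),(227,470)),('orange',(200,418),(162,430)),('brown',(275,499),(275,526)),('mint',(421,494),(436,499))):
  A,B=f(*a),f(*b);print(n,A.round(),B.round(),np.hypot(*(B-A)).round(1), 'r',np.hypot(*(B-[531,127])).round(1))
from stir import *
plan2((555,160,143),(560,150,143))
"
```

```text
white [528.  91.] [543.  82.] 17.2 r 46.6
green [498. 110.] [515.  82.] 32.1 r 47.9
blue [502. 147.] [483. 122.] 30.6 r 48.0
red [530. 125.] [568. 125.] 37.6 r 37.1
orange [560. 106.] [570. 103.] 10.9 r 46.1
brown [566. 140.] [573. 147.] 9.6 r 46.3
mint [537. 163.] [535. 166.] 4.0 r 39.7
10.85 [518.9 109.2 143.2] yaw 84.42 F [-0.7  0.1 -0.7] w 9.5
(555, 160, 143) -> [0.1803, 0.1033, 0.0006]
(560, 150, 143) -> [0.1488, 0.1232, 0.0006]
```

```bash
python3 -c "
from stir import *
plan2((531,130,143),(546,148,143),(554,160,143),(546,166,143),(534,169,143),(520,169,143),(508,162,143),(520,160,143),(540,157,143),(556,163,143))
"
```

```text
10.85 [518.9 109.2 143.2] yaw 84.42 F [-0.7  0.1 -0.7] w 9.5
(531, 130, 143) -> [0.073, 0.0335, 0.0006]
(546, 148, 143) -> [0.1376, 0.0774, 0.0006]
(554, 160, 143) -> [0.18, 0.1, 0.0006]
(546, 166, 143) -> [0.1973, 0.0715, 0.0006]
(534, 169, 143) -> [0.2033, 0.0307, 0.0006]
(520, 169, 143) -> [0.1988, -0.0157, 0.0006]
(508, 162, 143) -> [0.1716, -0.0533, 0.0006]
(520, 160, 143) -> [0.1689, -0.0128, 0.0006]
(540, 157, 143) -> [0.1655, 0.0545, 0.0006]
(556, 163, 143) -> [0.1906, 0.1056, 0.0006]
```

Call:
step_arm --slide '[[0.073,0.033,0],[0.138,0.077,0],[0.18,0.1,0],[0.197,0.071,0],[0.203,0.031,0],[0.199,-0.016,0],[0.172,-0.053,0],[0.169,-0.013,0],[0.165,0.054,0],[0.19,0.105,0]]' --angular '[[0,0,0],[0,0,0],[0,0,0],[0,0,0],[0,0,0],[0,0,0],[0,0,0],[0,0,0],[0,0,0],[0,0,0]]'

```text
time_s: 11.85
ee_pos: [556.2, 161.7, 142.9]
orientation: [[0.1, 0.995, -0.001], [0.995, -0.1, -0.0], [-0.0, -0.001, -1.0]]
contact_force: [0.3, 0.9, -0.0]
gripper_width: 9.0
```

```bash
python3 -c "
from stir import *
from h import *
s=camera('scene');crop('scene',270,230,110,85,7,'pics/s11.png',s)
pts([(43,52),(43,44),(43,36),(43,28),(43,20),(43,14),(36,18),(25,25),(10,40)])"
```

```text
11.9 [558.  162.5 143. ] yaw 84.29 F [-0.  -0.4  0.1] w 9.5
(np.float64(557.5), np.float64(160.9), np.float64(143.0)) -> [-0.0055, -0.0011, -0.0002]
(np.float64(561.9), np.float64(156.9), np.float64(143.0)) -> [-0.0174, 0.0148, -0.0002]
(np.float64(565.8), np.float64(152.3), np.float64(143.0)) -> [-0.0314, 0.0292, -0.0002]
(np.float64(569.0), np.float64(147.2), np.float64(143.0)) -> [-0.0472, 0.0415, -0.0002]
(np.float64(571.4), np.float64(141.7), np.float64(143.0)) -> [-0.0647, 0.0513, -0.0002]
(np.float64(572.7), np.float64(137.4), np.float64(143.0)) -> [-0.0785, 0.057, -0.0002]
(np.float64(565.2), np.float64(138.1), np.float64(143.0)) -> [-0.0787, 0.0319, -0.0002]
(np.float64(553.7), np.float64(137.6), np.float64(143.0)) -> [-0.0841, -0.0061, -0.0002]
(np.float64(538.7), np.float64(133.4), np.float64(143.0)) -> [-0.1029, -0.0545, -0.0002]
```

View pics/s11.png

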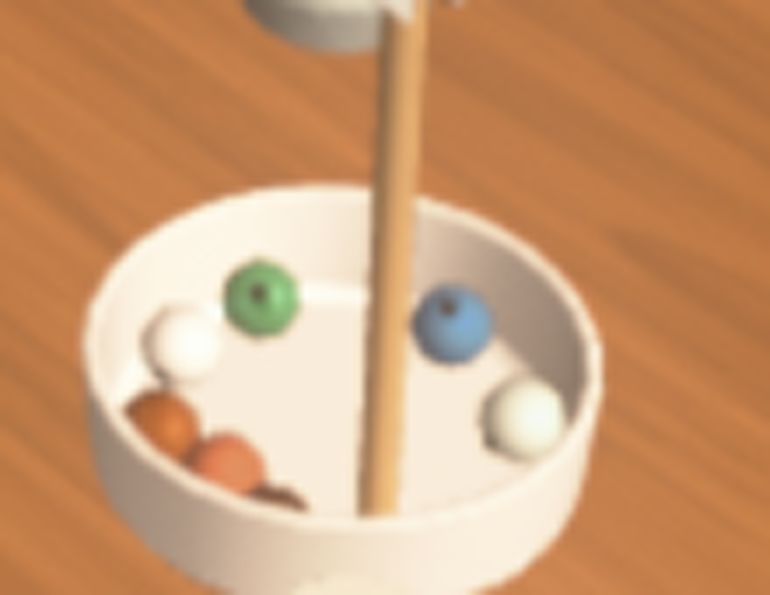

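Mint has moved well round to (525,418). Next I'll push brown, red, orange and white clockwise along the wall.

Call:
step_arm --slide '[[-0.006,0,0],[-0.017,0.015,0],[-0.031,0.029,0],[-0.047,0.041,0],[-0.065,0.051,0],[-0.078,0.057,0],[-0.079,0.032,0],[-0.084,-0.006,0],[-0.103,-0.054,0],[-0.103,-0.054,0]]' --angular '[[0,0,0],[0,0,0],[0,0,0],[0,0,0],[0,0,0],[0,0,0],[0,0,0],[0,0,0],[0,0,0],[0,0,0]]'

```text
time_s: 12.9
ee_pos: [535.8, 133.6, 143.2]
orientation: [[0.098, 0.995, 0.002], [0.995, -0.098, 0.0], [0.0, 0.002, -1.0]]
contact_force: [0.2, -0.2, -0.0]
gripper_width: 9.1
```

```bash
python3 -c "
from stir import *
from h import *
s=camera('scene');crop('scene',270,230,110,85,7,'pics/s12.png',s)
plan2()"
```

```text
12.95 [536.6 133.6 143.4] yaw 84.39 F [ 0.3 -0.3 -0.7] w 9.2
```

View pics/s12.png

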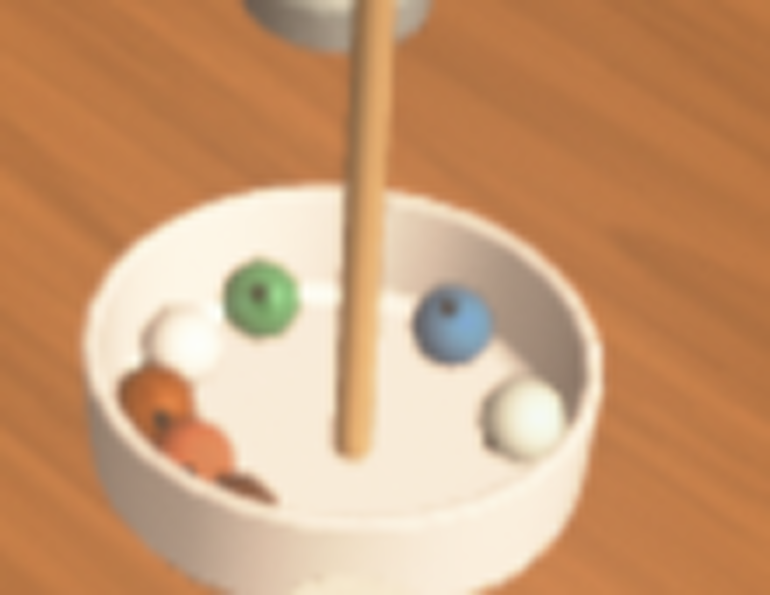

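```bash
python3 -c "
from h import *
f=lambda x,y:ray('scene',(x+.5)/7-.5+270,(y+.5)/7-.5+230,17)
for n,a,b in (('white',(248,335),(185,343)),('red',(333,405),(197,455)),('orange',(200,418),(157,404)),('brown',(275,499),(243,514)),('mint',(421,494),(526,418))):
  A,B=f(*a),f(*b);print(n,A.round(),B.round(),np.hypot(*(B-A)).round(1), 'r',np.hypot(*(B-[531,127])).round(1))
print((proj('scene',(536.6,133.6,13))-[270,230]+.5)*7,(proj('scene',(536.6,133.6,73))-[270,230]+.5)*7)
from pl import *
plan2((424.7,339.8,250))"
```

```text
white [528.  91.] [543.  82.] 17.2 r 46.6
red [530. 125.] [570. 116.] 40.6 r 40.6
orange [560. 106.] [565.  95.] 12.2 r 46.6
brown [566. 140.] [576. 139.] 9.9 r 46.4
mint [537. 163.] [496. 161.] 41.0 r 48.6
[339.52813838 445.24451562] [352.02750818 263.95889057]
12.95 [536.6 133.6 143.4] yaw 84.39 F [ 0.3 -0.3 -0.7] w 9.2
(424.7, 339.8, 250) -> [0.6476, -0.4384, -0.3552]
```

```bash
python3 -c "
from stir import *
pts([(30,60),(44,50),(43,40),(43,32),(43,24),(43,18),(43,12),(43,12),(43,12),(43,12)])"
```

```text
12.95 [536.6 133.6 143.4] yaw 84.39 F [ 0.3 -0.3 -0.7] w 9.2
(np.float64(546.0), np.float64(153.0), np.float64(143.0)) -> [0.0674, 0.0248, 0.0014]
(np.float64(559.3), np.float64(160.7), np.float64(143.0)) -> [0.0973, 0.0664, 0.0014]
(np.float64(563.9), np.float64(154.6), np.float64(143.0)) -> [0.0786, 0.0837, 0.0014]
(np.float64(567.5), np.float64(149.8), np.float64(143.0)) -> [0.0638, 0.0972, 0.0014]
(np.float64(570.3), np.float64(144.5), np.float64(143.0)) -> [0.0471, 0.1082, 0.0014]
(np.float64(571.9), np.float64(140.3), np.float64(143.0)) -> [0.0337, 0.1149, 0.0014]
(np.float64(573.1), np.float64(135.9), np.float64(143.0)) -> [0.0195, 0.1203, 0.0014]
(np.float64(573.1), np.float64(135.9), np.float64(143.0)) -> [0.0195, 0.1203, 0.0014]
(np.float64(573.1), np.float64(135.9), np.float64(143.0)) -> [0.0195, 0.1203, 0.0014]
(np.float64(573.1), np.float64(135.9), np.float64(143.0)) -> [0.0195, 0.1203, 0.0014]
```

Call:
step_arm --slide '[[0.067,0.025,0],[0.097,0.066,0],[0.079,0.084,0],[0.064,0.097,0],[0.047,0.108,0],[0.034,0.115,0],[0.02,0.12,0],[0.02,0.12,0],[0.02,0.12,0]]' --angular '[[0,0,0],[0,0,0],[0,0,0],[0,0,0],[0,0,0],[0,0,0],[0,0,0],[0,0,0],[0,0,0]]'

```text
time_s: 13.85
ee_pos: [571.8, 136.0, 142.5]
orientation: [[0.098, 0.995, -0.003], [0.995, -0.098, 0.0], [0.0, -0.003, -1.0]]
contact_force: [-4.6, 1.7, 0.4]
gripper_width: 9.3
```

```bash
python3 -c "
from stir import *
from h import *
s=camera('scene');crop('scene',270,230,110,85,7,'pics/s13.png',s)
plan2((531,127,143))"
```

```text
13.9 [571.9 136.1 142.5] yaw 84.39 F [-3.6  1.9  1.7] w 9.6
(531, 127, 143) -> [-0.0435, -0.1327, -0.0018]
```

View pics/s13.png

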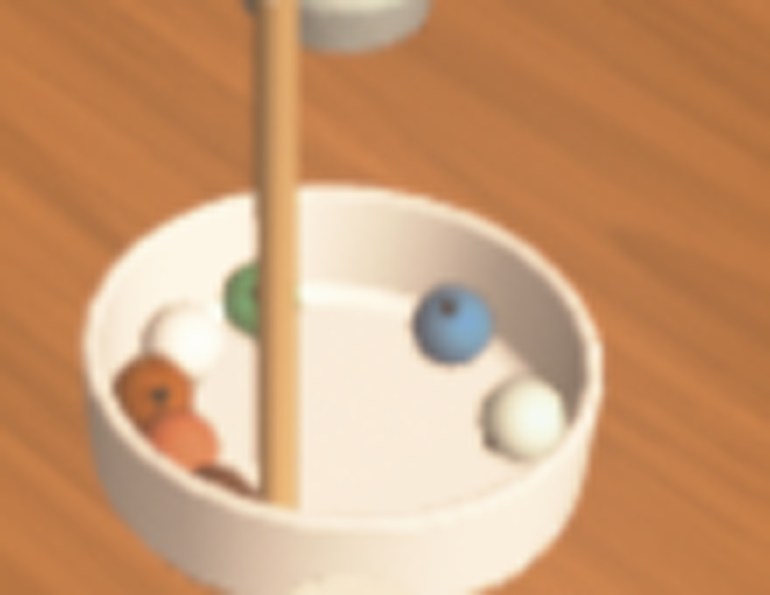

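Call:
step_arm --slide '[[0,-0.03,0],[-0.01,-0.08,0],[-0.03,-0.12,0],[-0.04,-0.14,0],[-0.04,-0.14,0],[-0.04,-0.14,0]]' --angular '[[0,0,0],[0,0,0],[0,0,0],[0,0,0],[0,0,0],[0,0,0]]'

```text
time_s: 14.5
ee_pos: [530.7, 127.9, 143.3]
orientation: [[0.098, 0.995, 0.002], [0.995, -0.098, -0.0], [-0.0, 0.002, -1.0]]
contact_force: [0.8, 0.1, 0.1]
gripper_width: 8.8
```

```bash
python3 -c "
from stir import *
from h import *
s=camera('scene');crop('scene',270,180,110,135,4.4,'pics/s14.png',s)
plan2((531,127,143))
f=lambda x,y:ray('scene',(x+.5)/7-.5+270,(y+.5)/7-.5+230,17)
for n,a,b in (('brown',(275,499),(220,503)),('orange',(200,418),(155,393)),):
  A,B=f(*a),f(*b);print(n,A.round(),B.round(),np.hypot(*(B-A)).round(1), 'r',np.hypot(*(B-[531,127])).round(1))
p=read_state()['ee_pos']
for z in (12,40,70,100):print((proj('scene',(p[0],p[1],z))-[270,180]+.5)*4.4)
"
```

```text
14.55 [530.7 128.  143.2] yaw 84.38 F [0.2 0.  0. ] w 9.5
(531, 127, 143) -> [-0.0031, 0.0012, 0.0008]
brown [566. 140.] [578. 132.] 13.9 r 46.8
orange [560. 106.] [562.  91.] 14.8 r 47.4
[213.7307234  488.22668664]
[217.29494047 436.40369224]
[221.2603932 378.7468128]
[225.38656969 318.75304226]
```

View pics/s14.png

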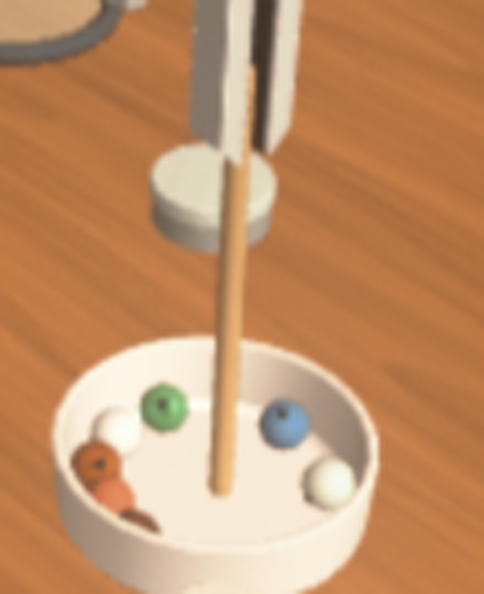

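All seven beads are now at least 13 mm from their starts, with the tip in the dish. The stick has slid a few mm in the pads, since it shows at (221,491) against a predicted (214,488). I'll lift it, carry it to the block and re-measure.

Call:
step_arm --slide '[[0,0,-0.05],[0,0,-0.13],[0,0,-0.22],[0,0,-0.31],[0,0,-0.36],[0,0,-0.36],[0,0,-0.36]]' --angular '[[0,0,0],[0,0,0],[0,0,0],[0,0,0],[0,0,0],[0,0,0],[0,0,0]]'

```text
time_s: 15.25
ee_pos: [529.8, 128.1, 250.3]
orientation: [[0.098, 0.995, -0.001], [0.995, -0.098, -0.0], [-0.0, -0.001, -1.0]]
contact_force: [0.9, -0.4, -0.4]
gripper_width: 8.9
```

```bash
python3 -c "
from pl import *
plan2((424.7,337,250),(424.7,337,235))
"
```

```text
15.25 [529.8 128.1 250.3] yaw 84.39 F [ 0.9 -0.4 -0.4] w 8.9
(424.7, 337, 250) -> [0.6588, -0.4166, 0.0009]
(424.7, 337, 235) -> [0.6588, -0.4166, 0.0509]
```

Call:
step_arm --slide '[[0.07,-0.04,0],[0.18,-0.11,0],[0.29,-0.18,0],[0.4,-0.25,0],[0.5,-0.32,0],[0.59,-0.375,0],[0.64,-0.405,0],[0.659,-0.417,0],[0.659,-0.417,0],[0.659,-0.417,0]]' --angular '[[0,0,0],[0,0,0],[0,0,0],[0,0,0],[0,0,0],[0,0,0],[0,0,0],[0,0,0],[0,0,0],[0,0,0]]'

```text
time_s: 16.25
ee_pos: [424.8, 336.3, 250.0]
orientation: [[0.098, 0.995, -0.001], [0.995, -0.098, -0.001], [-0.001, -0.001, -1.0]]
contact_force: [0.6, -0.2, -0.5]
gripper_width: 9.2
```

```bash
python3 -c "
from pl import *
plan2((424.7,339.8,235))
from h import *
p=read_state()['ee_pos']
s=camera('scene');crop('scene',400,160,110,140,4.2,'pics/s15.png',s);t=camera('top');crop('top',110,220,90,70,8,'pics/t15.png',t)
for z in (120,140,180,230):print(z,(proj('scene',(p[0],p[1],z))-[400,160]+.5)*4.2,(proj('top',(p[0],p[1],z))-[110,220]+.5)*8)
print('hole',(proj('top',(424.5,339.7,80))-[110,220]+.5)*8,(proj('scene',(424.5,339.7,80))-[400,160]+.5)*4.2)
"
```

```text
16.25 [424.8 336.3 250. ] yaw 84.35 F [ 0.6 -0.2 -0.5] w 9.2
(424.7, 339.8, 235) -> [0.0114, -0.0016, 0.05]
120 [282.02440741 495.23491814] [417.06735562 435.42111821]
140 [294.43670273 452.75560436] [397.13893068 432.36292027]
180 [320.43684241 363.77382756] [354.60959176 425.83640666]
230 [355.34038896 244.3214082 ] [295.78455758 416.80917049]
hole [443.0711795  442.35351208] [266.80347879 580.77348878]
```

View pics/s15.png

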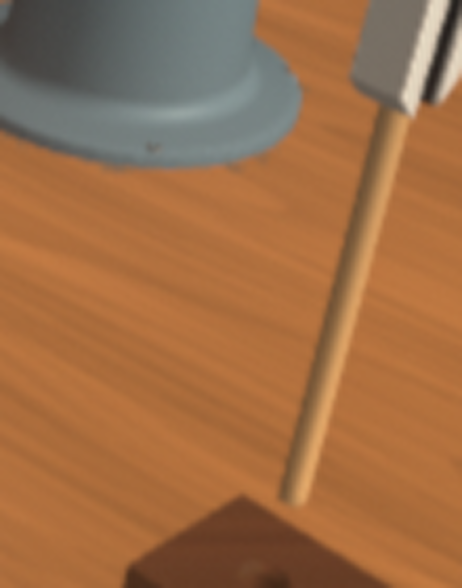

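View pics/t15.png

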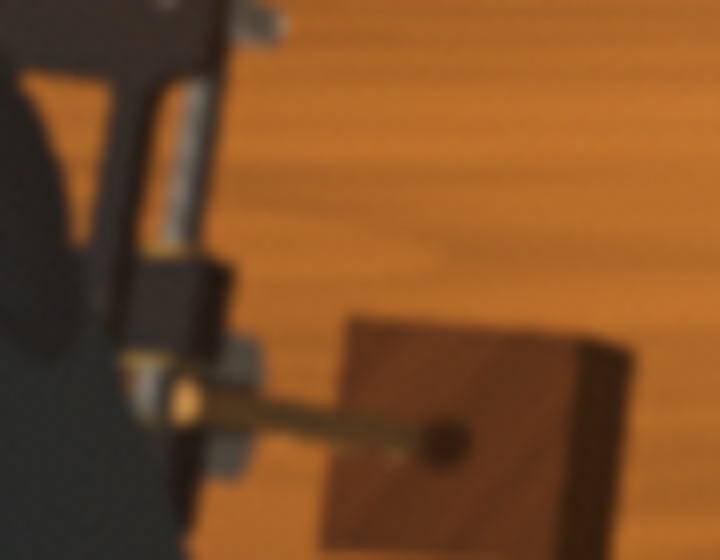

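```bash
python3 -c "
from h import *
t=camera('top');crop('top',125,255,50,35,16,'pics/t16.png',t)
f=lambda x,y:ray('top',(x+.5)/8-.5+110,(y+.5)/8-.5+220,319.5)
print('stick top',f(187,400))
g=lambda x,y,z:ray('scene',(x+.5)/4.2-.5+400,(y+.5)/4.2-.5+160,z)
print('tip s',g(294,497,119.5),g(294,500,119.5),g(294,495,122))
c=(424.8,336.3)
for dy in (0,3,5,7,9):
  print(dy,[((proj('scene',(c[0],c[1]+dy,z))-[400,160]+.5)*4.2).round(0) for z in (119.5,160,200)],((proj('top',(c[0],c[1]+dy,119.5))-[125,255]+.5)*16).round(0))
"
```

```text
stick top [424.1882276  332.60298377]
tip s [421.88260708 339.74616853] [423.39861751 340.63798648] [423.9535104  340.34008636]
0 [array([282., 496.]), array([307., 409.]), array([334., 317.])] [595. 311.]
3 [array([289., 500.]), array([315., 413.]), array([342., 321.])] [574. 311.]
5 [array([294., 503.]), array([320., 416.]), array([347., 324.])] [560. 311.]
7 [array([299., 506.]), array([325., 418.]), array([353., 326.])] [546. 311.]
9 [array([304., 509.]), array([331., 421.]), array([358., 329.])] [532. 311.]
```

View pics/t16.png

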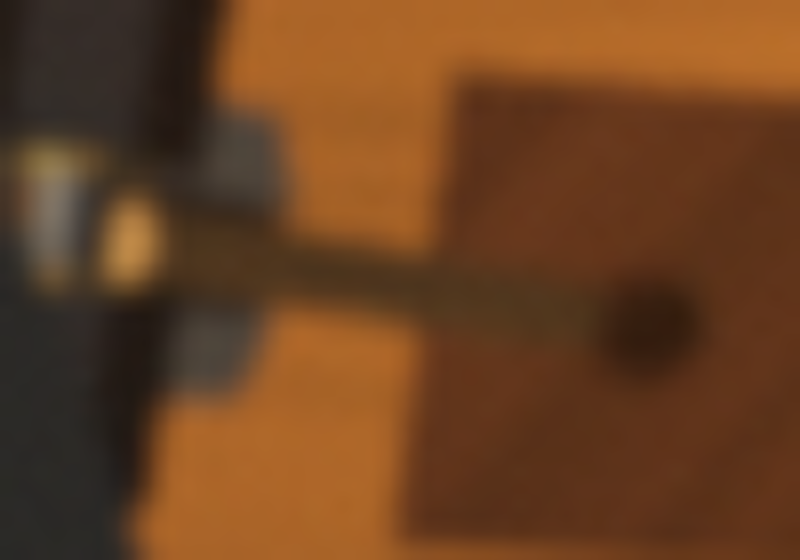

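Call:
step_arm --slide '[[0,0.002,0.04],[0,0.002,0.08],[0,0.002,0.108],[0,0.002,0.108],[0,0.002,0.108]]' --angular '[[0,0,0],[0,0,0],[0,0,0],[0,0,0],[0,0,0]]'

```text
time_s: 16.9
ee_pos: [425.2, 336.9, 218.0]
orientation: [[0.098, 0.995, -0.001], [0.995, -0.098, -0.0], [-0.0, -0.001, -1.0]]
contact_force: [0.3, 0.4, 0.2]
gripper_width: 9.3
```

```bash
python3 -c "
from pl import *
plan2()
from h import *
p=read_state()['ee_pos']
s=camera('scene');crop('scene',420,240,80,60,10,'pics/s17.png',s);t=camera('top');crop('top',125,255,50,35,16,'pics/t17.png',t)
"
```

```text
16.9 [425.2 336.9 218. ] yaw 84.39 F [0.3 0.4 0.2] w 9.3
```

View pics/s17.png

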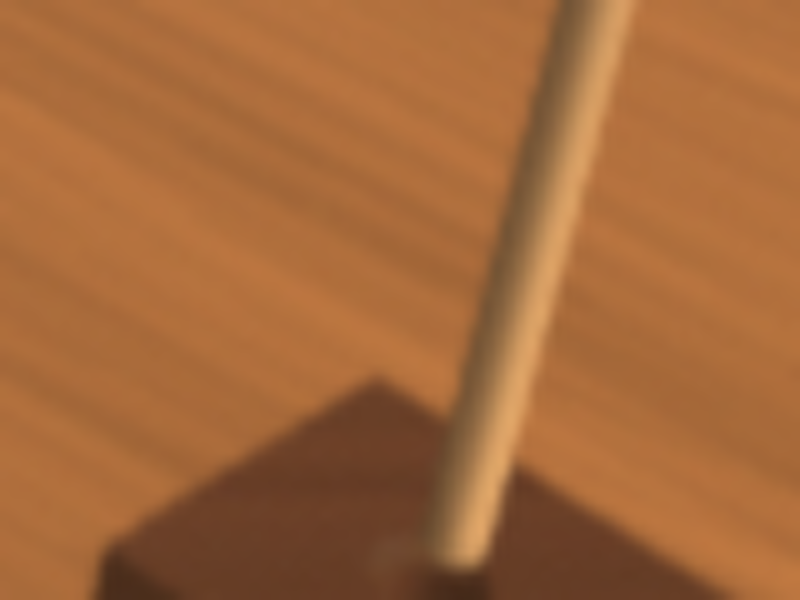

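View pics/t17.png

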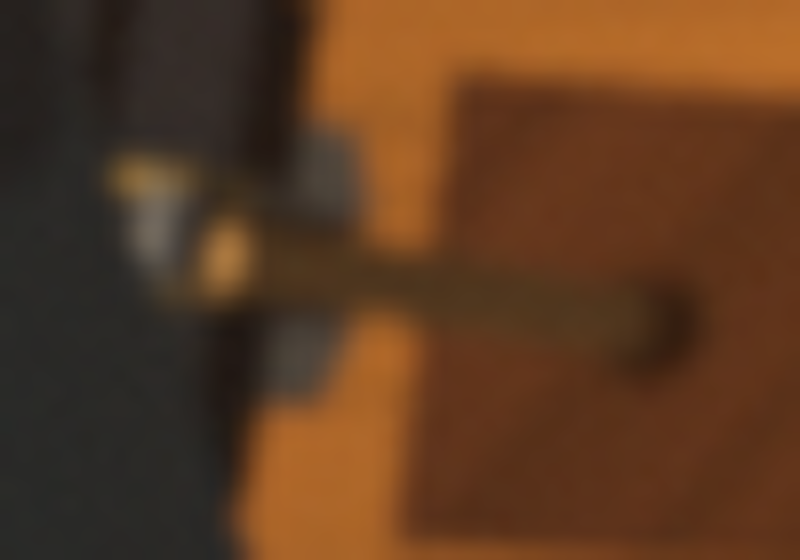

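Call:
step_arm --slide '[[-0.005,0,0],[-0.01,0,0],[-0.01,0,0.01],[-0.01,0,0.02],[-0.01,0,0.03],[-0.01,0,0.04],[-0.01,0,0.05],[-0.01,0,0.05]]' --angular '[[0,0,0],[0,0,0],[0,0,0],[0,0,0],[0,0,0],[0,0,0],[0,0,0],[0,0,0]]'

```text
time_s: 17.8
ee_pos: [424.7, 333.9, 202.8]
orientation: [[0.098, 0.995, -0.001], [0.995, -0.098, -0.0], [-0.001, -0.001, -1.0]]
contact_force: [0.2, 0.3, -0.4]
gripper_width: 9.1
```

```bash
python3 -c "
from pl import *
plan2()
from h import *
s=camera('scene');crop('scene',420,240,80,60,10,'pics/s18.png',s);t=camera('top');crop('top',125,255,50,35,16,'pics/t18.png',t)
"
```

```text
17.8 [424.7 333.9 202.8] yaw 84.38 F [ 0.2  0.3 -0.4] w 9.1
```

View pics/s18.png

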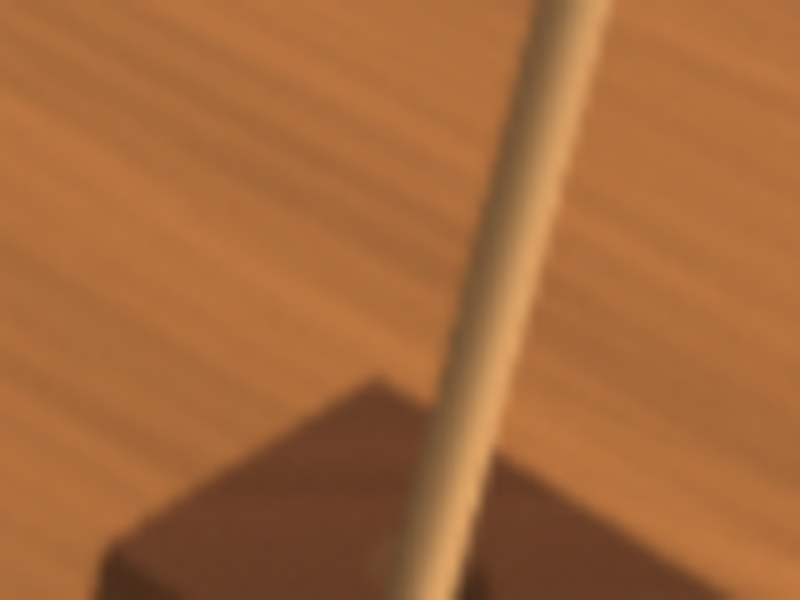

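View pics/t18.png

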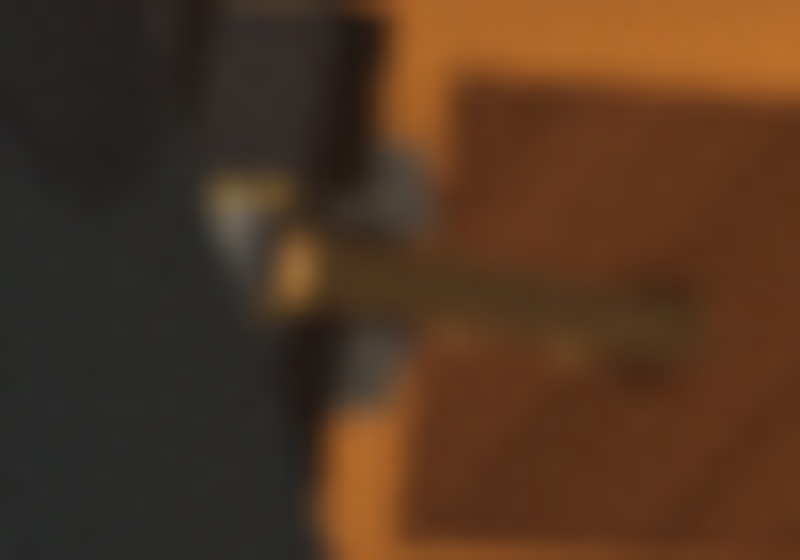

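Call:
step_arm --slide '[[0.003,-0.005,0],[0.003,-0.005,0.02],[0.003,-0.005,0.04],[0.003,-0.005,0.06],[0.003,-0.005,0.08],[0.003,-0.005,0.08]]' --angular '[[0,0,0],[0,0,0],[0,0,0],[0,0,0],[0,0,0],[0,0,0]]'

```text
time_s: 18.5
ee_pos: [423.4, 334.9, 178.2]
orientation: [[0.098, 0.995, -0.001], [0.995, -0.098, -0.0], [-0.001, -0.001, -1.0]]
contact_force: [2.3, 0.1, -0.7]
gripper_width: 9.1
```

```bash
python3 -c "
from pl import *
plan2()
from h import *
s=camera('scene');crop('scene',390,190,120,110,5.4,'pics/s19.png',s);t=camera('top');crop('top',125,255,50,35,16,'pics/t19.png',t)
"
```

```text
18.5 [423.4 334.9 178.2] yaw 84.38 F [ 2.3  0.1 -0.7] w 9.1
```

View pics/s19.png

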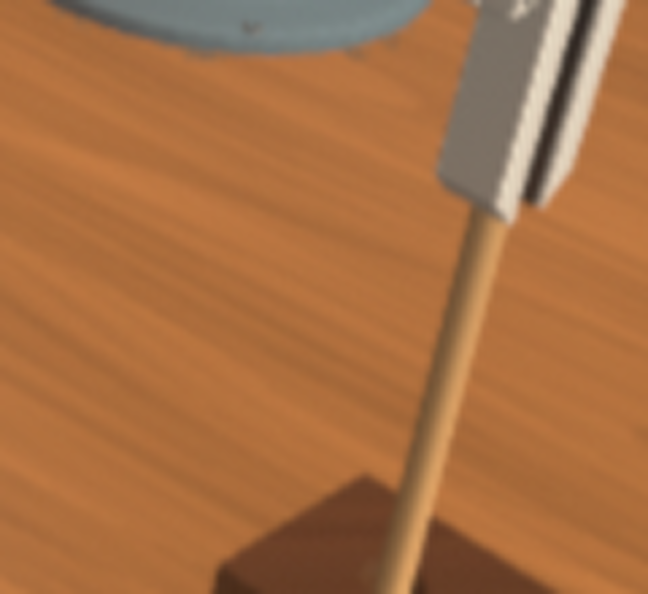

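View pics/t19.png

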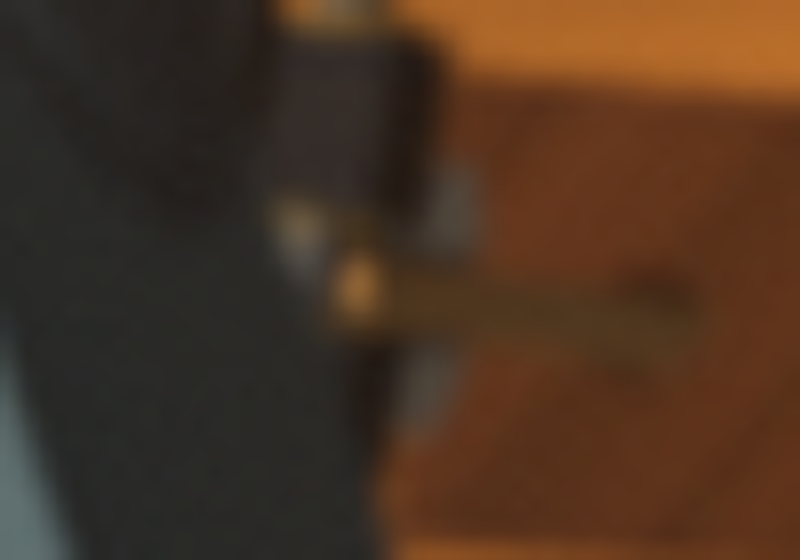

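Call:
step_arm --slide '[[0,0.003,0.01],[0,0.004,0.03],[0,0.004,0.05],[0,0.004,0.07],[0,0.004,0.09],[0,0.004,0.1],[0,0.004,0.1]]' --angular '[[0,0,0],[0,0,0],[0,0,0],[0,0,0],[0,0,0],[0,0,0],[0,0,0]]'

```text
time_s: 19.3
ee_pos: [424.6, 334.9, 148.8]
orientation: [[0.098, 0.995, -0.001], [0.995, -0.098, -0.0], [-0.0, -0.001, -1.0]]
contact_force: [0.2, 0.9, -1.2]
gripper_width: 9.3
```

```bash
python3 -c "
from pl import *
plan2()
from h import *
s=camera('scene');crop('scene',390,190,120,110,5.4,'pics/s20.png',s)
"
```

```text
19.3 [424.6 334.9 148.8] yaw 84.39 F [ 0.2  0.9 -1.2] w 9.3
```

View pics/s20.png

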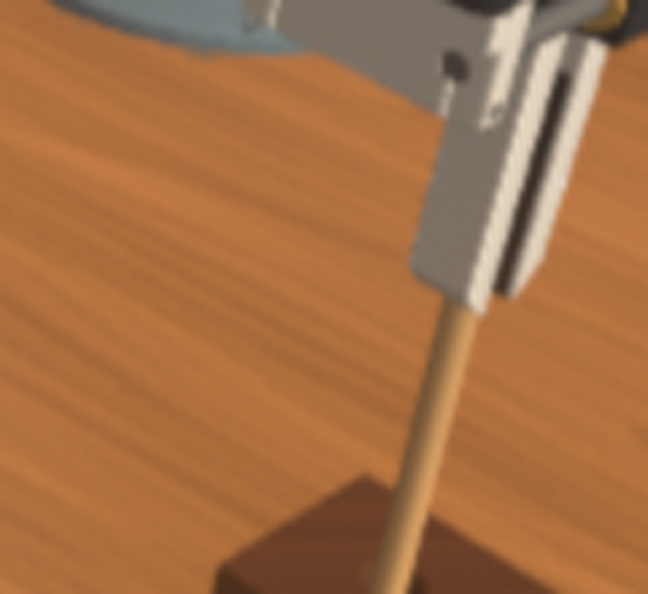

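Call:
step_arm --slide '[[0,0,0],[0,0,0],[0,0,0],[0,0,0],[0,0,0],[0,0,0],[0,0,0],[0,0,0]]' --angular '[[0,0,0],[0,0,0],[0,0,0],[0,0,0],[0,0,0],[0,0,0],[0,0,0],[0,0,0]]' --jaw 0.7

```text
time_s: 20.15
ee_pos: [424.8, 335.0, 149.4]
orientation: [[0.098, 0.995, -0.0], [0.995, -0.098, -0.0], [-0.0, -0.0, -1.0]]
contact_force: [-0.7, -0.1, -0.1]
gripper_width: 65.5
```

```bash
python3 -c "
from pl import *
plan2()
from h import *
s=camera('scene');crop('scene',390,190,120,140,4.2,'pics/s21.png',s)
"
```

```text
20.15 [424.8 335.  149.4] yaw 84.39 F [-0.7 -0.1 -0.1] w 65.5
```

View pics/s21.png

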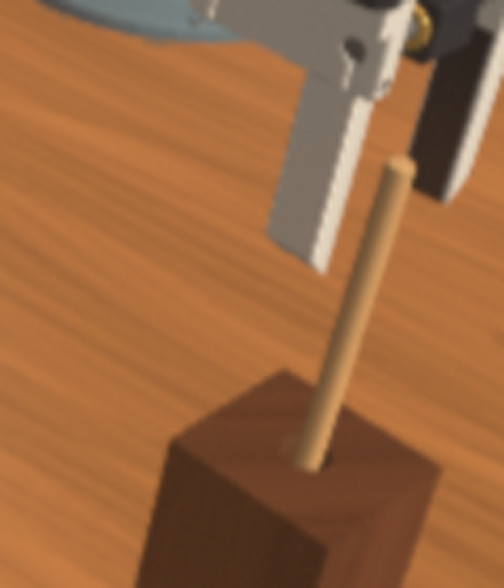

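The stick stands in the block, its top at pixel (485,228) against (483,228) at the start. Next is the button.

Call:
step_arm --slide '[[0,0,-0.06],[0,0,-0.16],[0,0,-0.3],[0,0,-0.45],[-0.1,0.01,-0.53],[-0.26,0.02,-0.53],[-0.42,0.04,-0.53],[-0.58,0.06,-0.53],[-0.74,0.08,-0.53],[-0.86,0.1,-0.53]]' --angular '[[0,0,0],[0,0,0],[0,0,0],[0,0,0],[0,0,0],[0,0,0],[0,0,0],[0,0,0],[0,0,0],[0,0,0]]' --jaw 0.7

```text
time_s: 21.2
ee_pos: [429.1, 73.1, 308.7]
orientation: [[0.099, 0.995, 0.001], [0.995, -0.099, -0.0], [-0.0, 0.001, -1.0]]
contact_force: [0.9, 0.3, 0.6]
gripper_width: 65.5
```

```bash
python3 -c "
from h import *
s=camera('scene');crop('scene',390,190,120,140,4.2,'pics/s22.png',s)
from pl import *
plan2((497,-178.5,300),(497,-178.5,230))
"
```

```text
21.25 [429.7  69.3 308.5] yaw 84.06 F [ 1.1 -0.9  0.1] w 65.9
(497, -178.5, 300) -> [-0.8002, 0.304, 0.0285]
(497, -178.5, 230) -> [-0.8002, 0.304, 0.2618]
```

View pics/s22.png

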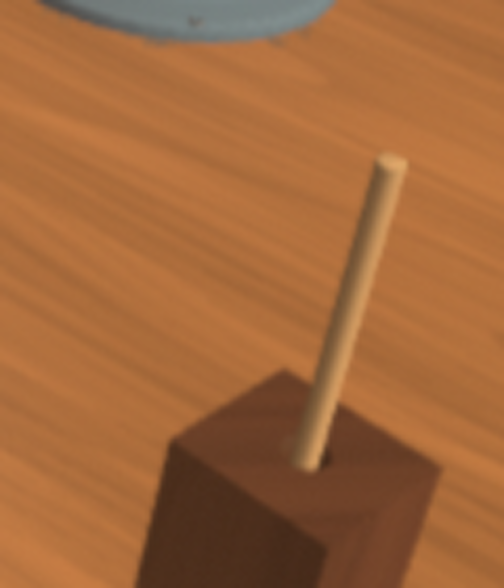

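The stick stands free. I'll go over the button while closing the jaws.

Call:
step_arm --slide '[[-0.12,0.05,0],[-0.26,0.1,0],[-0.4,0.16,0],[-0.54,0.21,0],[-0.67,0.26,0],[-0.76,0.29,0.05],[-0.8,0.304,0.1],[-0.8,0.304,0.18],[-0.8,0.304,0.24],[-0.8,0.304,0.26]]' --angular '[[0,0,0],[0,0,0],[0,0,0],[0,0,0],[0,0,0],[0,0,0],[0,0,0],[0,0,0],[0,0,0],[0,0,0]]' --jaw 0 --force 10

```text
time_s: 22.25
ee_pos: [495.4, -171.0, 227.5]
orientation: [[0.097, 0.995, -0.004], [0.995, -0.097, 0.003], [0.002, -0.004, -1.0]]
contact_force: [0.2, -0.2, 0.1]
gripper_width: 0.7
```

Call:
step_arm --slide '[[0,0,0],[0,0,0],[0,0,0],[0,0,0]]' --angular '[[0,0,0],[0,0,0],[0,0,0],[0,0,0]]'

```text
time_s: 22.65
ee_pos: [497.3, -172.6, 231.6]
orientation: [[0.098, 0.995, 0.002], [0.995, -0.098, -0.001], [-0.001, 0.002, -1.0]]
contact_force: [0.2, -0.1, -0.3]
gripper_width: 1.0
```

```bash
python3 -c "
from pl import *
plan2((497,-178.5,205),(497,-178.5,196))
from h import *
s=camera('scene');crop('scene',175,70,110,110,5,'pics/s23.png',s)
p=read_state()['ee_pos'];print((proj('scene',p)-[175,70]+.5)*5)
"
```

```text
22.65 [ 497.3 -172.6  231.6] yaw 84.4 F [ 0.2 -0.1 -0.3] w 1.0
(497, -178.5, 205) -> [-0.0196, 0.0011, 0.0885]
(497, -178.5, 196) -> [-0.0196, 0.0011, 0.1185]
[274.12784641 267.75741802]
```

View pics/s23.png

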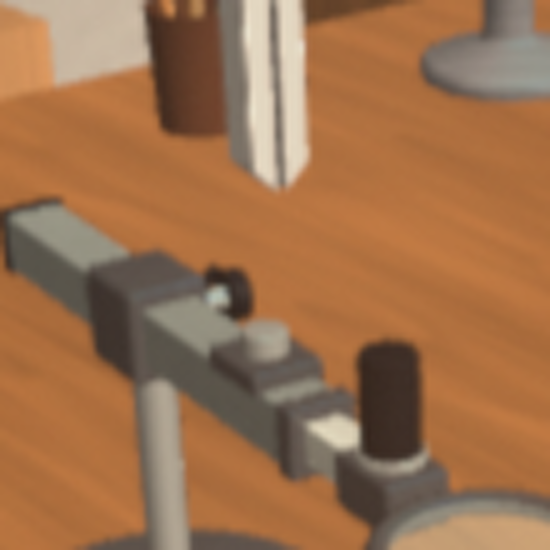

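```bash
python3 -c "
from h import *
p=read_state()['ee_pos']
for z in (202,231,250,260,270,280):print(z,(proj('scene',(p[0],p[1],z))-[175,70]+.5)*5)
print((proj('scene',(497,-178.5,202))-[175,70]+.5)*5)
t=camera('top');crop('top',330,170,150,110,5,'pics/t23.png',t)
for z in (202,231,270):print(z,(proj('top',(p[0],p[1],z))-[330,170]+.5)*5)
"
```

```text
202 [277.81784912 335.84602692]
231 [274.17230816 268.57783436]
250 [271.71677289 223.2678458 ]
260 [270.4023284  199.01347426]
270 [269.07232062 174.47192593]
280 [267.72647148 149.63807009]
[269.62232769 331.23220169]
202 [330.32388522 333.65240465]
231 [350.2949467  324.20789774]
270 [379.39598748 310.44573588]
```

View pics/t23.png

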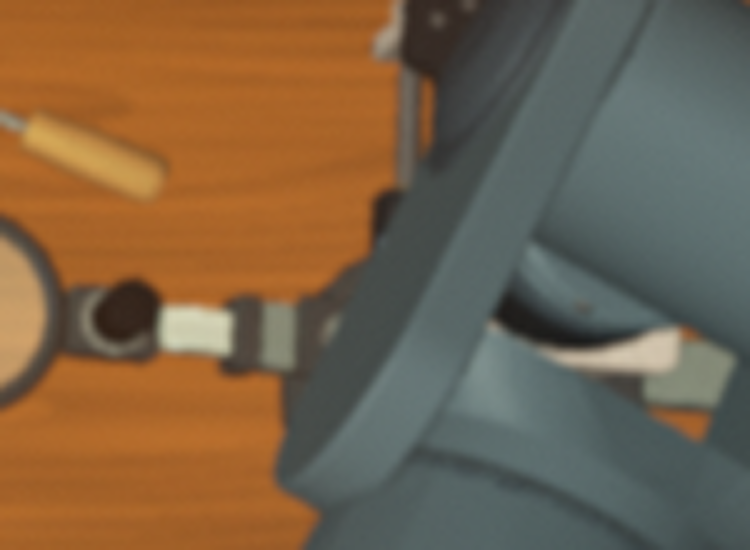

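Call:
step_arm --slide '[[-0.013,0,0.02],[-0.027,0,0.05],[-0.027,0,0.075],[-0.027,0,0.085],[-0.027,0,0.085]]' --angular '[[0,0,0],[0,0,0],[0,0,0],[0,0,0],[0,0,0]]'

```text
time_s: 23.25
ee_pos: [495.5, -180.3, 203.9]
orientation: [[0.098, 0.995, -0.002], [0.995, -0.098, 0.001], [0.001, -0.002, -1.0]]
contact_force: [-0.1, -0.0, 1.1]
gripper_width: 0.7
```

```bash
python3 -c "
from pl import *
plan2((497,-180,196))
from h import *
s=camera('scene');crop('scene',175,70,110,110,5,'pics/s24.png',s)
"
```

```text
23.25 [ 495.5 -180.3  203.9] yaw 84.38 F [-0.1 -0.   1.1] w 0.7
(497, -180, 196) -> [0.0015, 0.005, 0.0262]
```

View pics/s24.png

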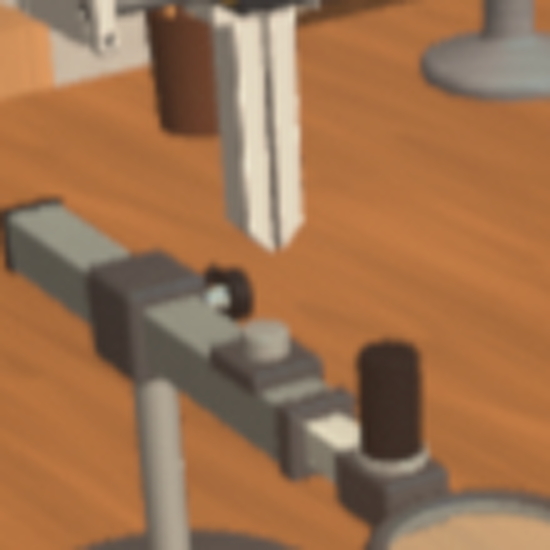

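Call:
step_arm --slide '[[-0.004,0.006,0.015],[-0.004,0.006,0.03],[-0.004,0.006,0.045],[-0.004,0.006,0.06],[-0.004,0.006,0.07],[-0.004,0.006,0.07]]' --angular '[[0,0,0],[0,0,0],[0,0,0],[0,0,0],[0,0,0],[0,0,0]]'

```text
time_s: 23.9
ee_pos: [497.3, -181.7, 183.3]
orientation: [[0.098, 0.995, -0.001], [0.995, -0.098, 0.001], [0.0, -0.001, -1.0]]
contact_force: [-0.1, 0.0, -0.3]
gripper_width: 0.6
```

```bash
python3 -c "
from pl import *
plan2((497,-180,196))
from h import *
s=camera('scene');crop('scene',175,70,110,110,5,'pics/s25.png',s)
"
```

```text
23.9 [ 497.3 -181.7  183.3] yaw 84.39 F [-0.1  0.  -0.3] w 0.6
(497, -180, 196) -> [0.0056, -0.0016, -0.0424]
```

View pics/s25.png

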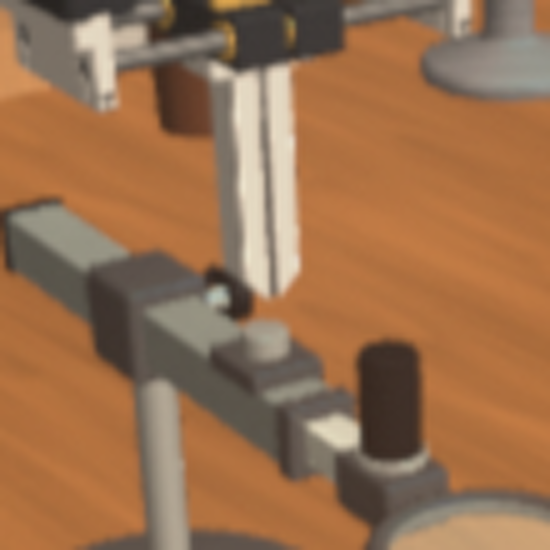

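Call:
step_arm --slide '[[0,0,0.015],[0,0,0.03],[0,0,0.04],[0,0,0.04]]' --angular '[[0,0,0],[0,0,0],[0,0,0],[0,0,0]]'

```text
time_s: 24.35
ee_pos: [497.3, -181.7, 171.2]
orientation: [[0.098, 0.995, -0.001], [0.995, -0.098, 0.001], [0.001, -0.001, -1.0]]
contact_force: [0.8, 0.1, -0.7]
gripper_width: 0.7
```

```bash
python3 -c "
from pl import *
plan2((497,-180,196))
from h import *
s=camera('scene');crop('scene',195,110,70,50,10,'pics/s26.png',s)
"
```

```text
24.35 [ 497.3 -181.7  171.2] yaw 84.39 F [ 0.8  0.1 -0.7] w 0.7
(497, -180, 196) -> [0.0056, -0.0014, -0.0827]
```

View pics/s26.png

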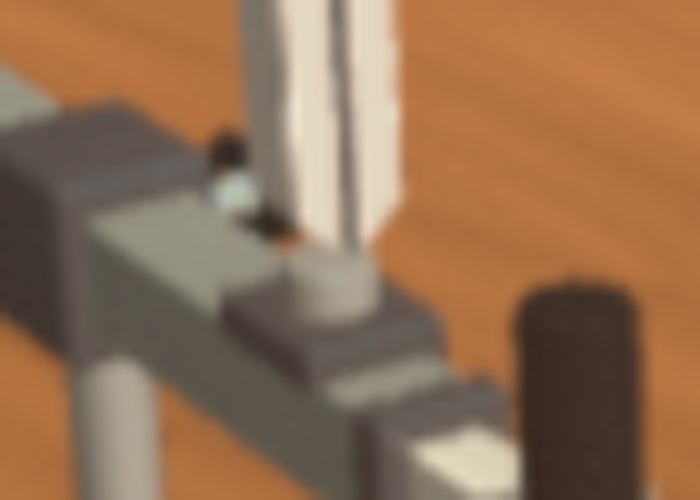

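Call:
step_arm --slide '[[0,0,0.005],[0,0,0.01],[0,0,0.015],[0,0,0.02],[0,0,0.02]]' --angular '[[0,0,0],[0,0,0],[0,0,0],[0,0,0],[0,0,0]]'

```text
time_s: 24.9
ee_pos: [497.7, -182.0, 166.0]
orientation: [[0.098, 0.995, 0.0], [0.995, -0.098, -0.0], [-0.0, 0.0, -1.0]]
contact_force: [-0.0, 0.4, 0.1]
gripper_width: 0.2
```

```bash
python3 -c "
from pl import *
plan2((497,-180,196))
from h import *
s=camera('scene');crop('scene',195,110,70,50,10,'pics/s27.png',s)
"
```

```text
24.9 [ 497.7 -182.   166. ] yaw 84.38 F [-0.   0.4  0.1] w 0.2
(497, -180, 196) -> [0.0064, -0.0028, -0.1]
```

View pics/s27.png

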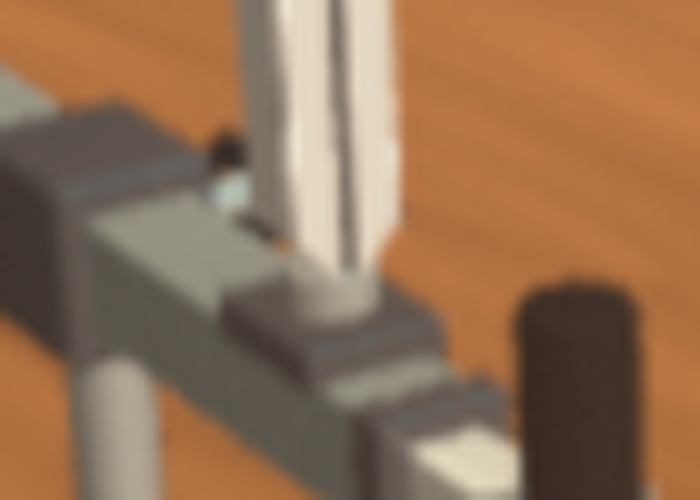

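Call:
step_arm --slide '[[0,0,0.004],[0,0,0.008],[0,0,0.012],[0,0,0.015],[0,0,0.015]]' --angular '[[0,0,0],[0,0,0],[0,0,0],[0,0,0],[0,0,0]]'

```text
time_s: 25.45
ee_pos: [497.7, -182.0, 161.3]
orientation: [[0.098, 0.995, 0.0], [0.995, -0.098, -0.0], [-0.0, 0.0, -1.0]]
contact_force: [-0.2, -0.0, 1.8]
gripper_width: 0.4
```

```bash
python3 -c "
from pl import *
plan2((497,-180,196))
from h import *
s=camera('scene');crop('scene',195,110,70,50,10,'pics/s28.png',s)
"
```

```text
25.45 [ 497.7 -182.   161.3] yaw 84.38 F [-0.2 -0.   1.8] w 0.4
(497, -180, 196) -> [0.0063, -0.0029, -0.1156]
```

View pics/s28.png

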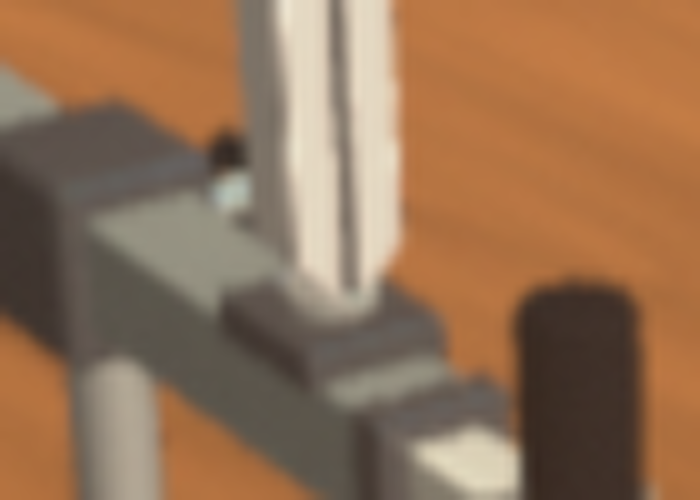

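Contact shows now: 1.8 N up. I'll press down until the bottom-out force appears.

Call:
step_arm --slide '[[0,0,0.004],[0,0,0.008],[0,0,0.011],[0,0,0.011]]' --angular '[[0,0,0],[0,0,0],[0,0,0],[0,0,0]]'

```text
time_s: 25.9
ee_pos: [497.8, -182.1, 160.8]
orientation: [[0.098, 0.995, -0.0], [0.995, -0.098, -0.0], [-0.0, -0.0, -1.0]]
contact_force: [-7.0, 2.6, 15.0]
gripper_width: 0.4
```

```bash
python3 -c "
from pl import *
plan2((497,-180,196))
from h import *
s=camera('scene');crop('scene',195,110,70,50,10,'pics/s29.png',s)
"
```

```text
25.9 [ 497.8 -182.1  160.8] yaw 84.4 F [-7.   2.6 15. ] w 0.4
(497, -180, 196) -> [0.0066, -0.0032, -0.1172]
```

View pics/s29.png

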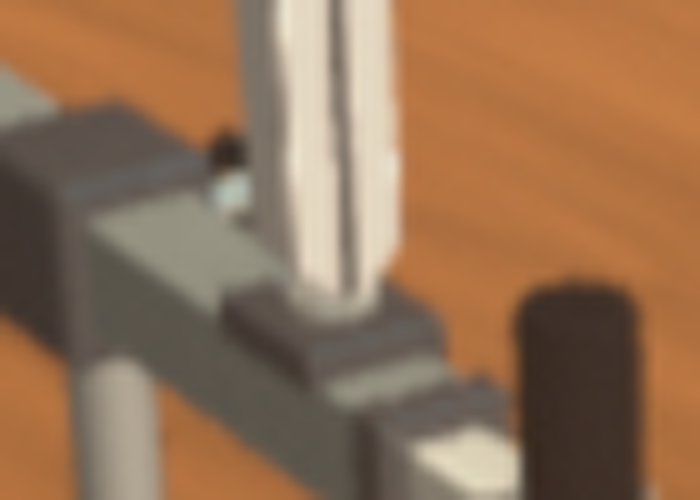

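Call:
step_arm --slide '[[0,0,-0.03],[0,0,-0.1],[0,0,-0.2],[0,0,-0.3],[0,0,-0.33],[0,0,-0.33]]' --angular '[[0,0,0],[0,0,0],[0,0,0],[0,0,0],[0,0,0],[0,0,0]]' --jaw 1

```text
time_s: 26.55
ee_pos: [498.3, -182.3, 258.1]
orientation: [[0.098, 0.995, 0.002], [0.995, -0.098, -0.001], [-0.001, 0.002, -1.0]]
contact_force: [0.1, 1.2, -0.4]
gripper_width: 45.0
```

```bash
python3 -c "
from pl import *
plan2((505,-85,255))
from h import *
s=camera('scene');crop('scene',195,110,70,50,10,'pics/s30.png',s)
"
```

```text
26.55 [ 498.3 -182.3  258.1] yaw 84.39 F [ 0.1  1.2 -0.4] w 45.0
(505, -85, 255) -> [0.3251, -0.0094, 0.0104]
```

View pics/s30.png

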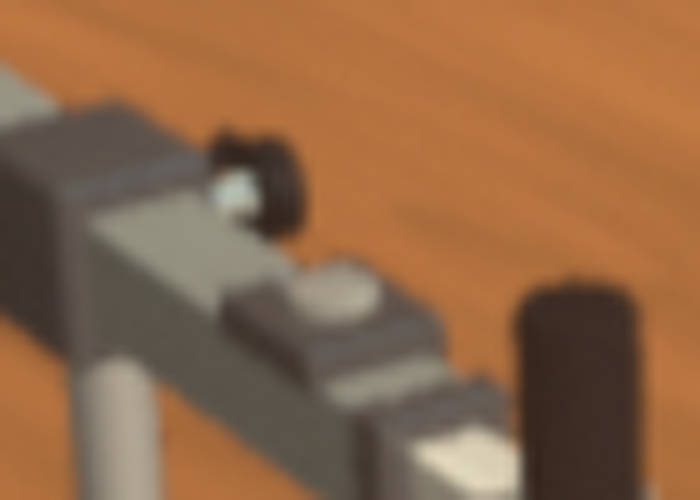

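The button is visibly down, its cap now at (335,290). On to the knob.

Call:
step_arm --slide '[[0.1,0,0],[0.2,0,0],[0.28,-0.007,0],[0.322,-0.009,0],[0.322,-0.009,0.02],[0.322,-0.009,0.06],[0.322,-0.009,0.06]]' --angular '[[0,0,0],[0,0,0],[0,0,0],[0,0,0],[0,0,0],[0,0,0],[0,0,0]]'

```text
time_s: 27.3
ee_pos: [502.9, -85.9, 236.1]
orientation: [[0.099, 0.995, -0.005], [0.995, -0.099, 0.002], [0.001, -0.005, -1.0]]
contact_force: [-0.3, 0.2, -1.4]
gripper_width: 94.0
```

```bash
python3 -c "
from pl import *
plan2((505,-86,153))
from h import *
s=camera('scene');crop('scene',200,60,110,110,5,'pics/s31.png',s);t=camera('top');crop('top',310,190,110,80,7,'pics/t31.png',t)
"
```

```text
27.3 [502.9 -85.9 236.1] yaw 84.32 F [-0.3  0.2 -1.4] w 94.0
(505, -86, 153) -> [0.0003, 0.0069, 0.2768]
```

View pics/s31.png

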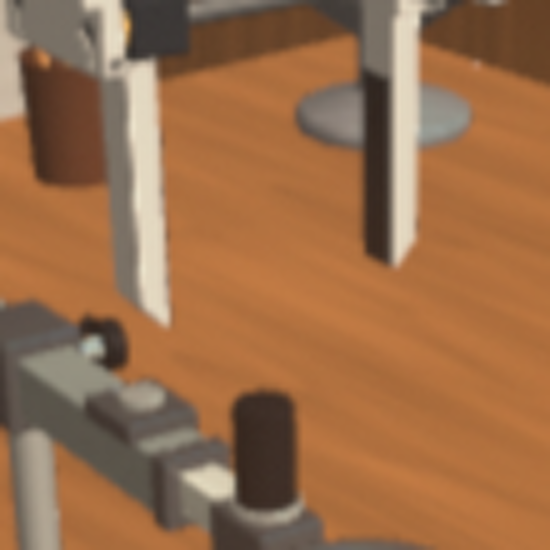

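View pics/t31.png

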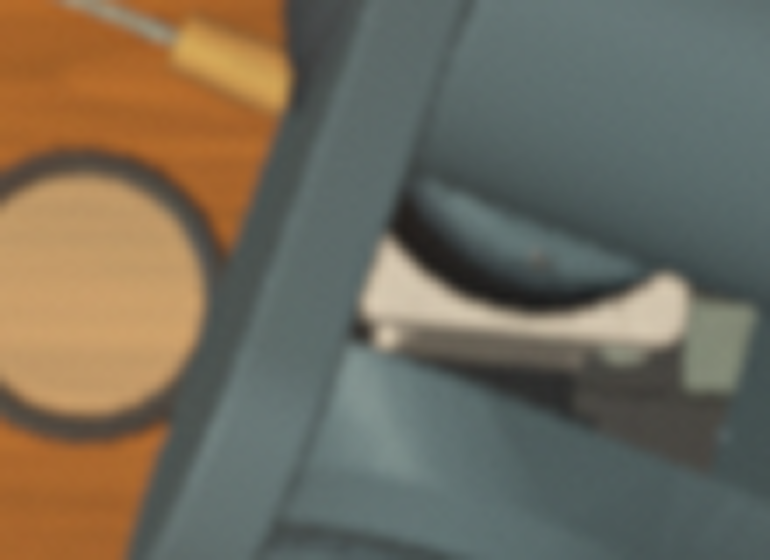

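Call:
step_arm --slide '[[0,0.007,0.06],[0,0.007,0.13],[0,0.007,0.19],[0,0.007,0.23],[0,0.007,0.26],[0,0.007,0.275],[0,0.007,0.275]]' --angular '[[0,0,0],[0,0,0],[0,0,0],[0,0,0],[0,0,0],[0,0,0],[0,0,0]]'

```text
time_s: 28.1
ee_pos: [506.5, -85.8, 156.5]
orientation: [[0.098, 0.995, -0.0], [0.995, -0.098, 0.0], [0.0, -0.0, -1.0]]
contact_force: [-0.1, -0.3, 0.3]
gripper_width: 94.3
```

```bash
python3 -c "
from pl import *
plan2((505,-86,153))
from h import *
s=camera('scene');crop('scene',200,90,110,110,5,'pics/s32.png',s)
"
```

```text
28.1 [506.5 -85.8 156.5] yaw 84.38 F [-0.1 -0.3  0.3] w 94.3
(505, -86, 153) -> [-0.001, -0.0049, 0.0117]
```

View pics/s32.png

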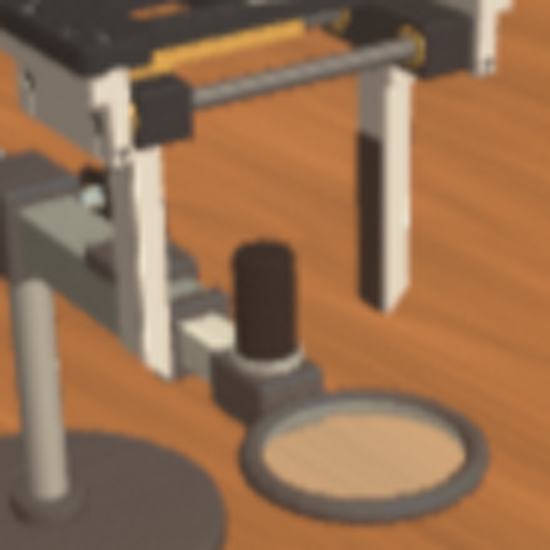

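The knob (267,340) lies midway between the finger tips (155,370) and (385,305), so I'll close on it.

Call:
step_arm --slide '[[0,-0.003,0],[0,-0.003,0],[0,-0.003,0],[0,-0.003,0],[0,-0.003,0],[0,-0.003,0],[0,-0.003,0],[0,-0.003,0],[0,-0.003,0],[0,-0.003,0]]' --angular '[[0,0,0],[0,0,0],[0,0,0],[0,0,0],[0,0,0],[0,0,0],[0,0,0],[0,0,0],[0,0,0],[0,0,0]]' --jaw 0 --force 30

```text
time_s: 29.15
ee_pos: [507.5, -85.8, 156.7]
orientation: [[0.098, 0.995, 0.005], [0.995, -0.098, -0.0], [0.0, 0.005, -1.0]]
contact_force: [9.7, 0.0, -3.9]
gripper_width: 23.3
```

```bash
python3 -c "
from pl import *
plan2()
from h import *
s=camera('scene');crop('scene',200,90,110,110,5,'pics/s33.png',s)
"
```

```text
29.15 [507.5 -85.8 156.7] yaw 84.37 F [ 9.7  0.  -3.9] w 23.3
```

View pics/s33.png

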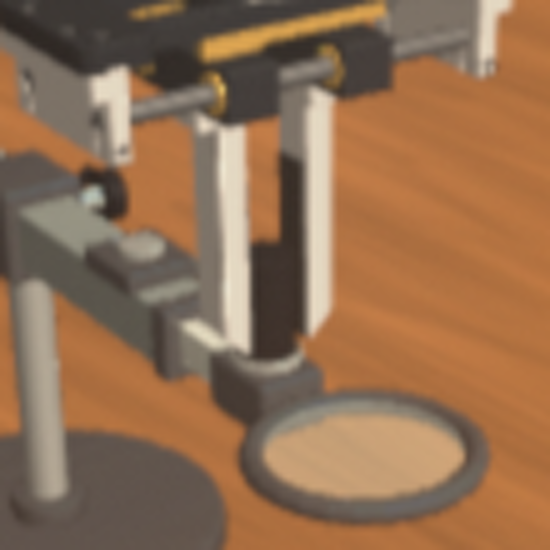

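Call:
step_arm --slide '[[0,0.008,0],[0.02,0.008,0],[0.05,0.008,0],[0.08,0.008,0],[0.11,0.008,0],[0.14,0.008,0],[0.17,0.008,0],[0.2,0.008,0],[0.2,0.008,0],[0.2,0.008,0]]' --angular '[[0,0,0],[0,0,0],[0,0,0],[0,0,0],[0,0,0],[0,0,0],[0,0,0],[0,0,0],[0,0,0],[0,0,0]]'

```text
time_s: 30.2
ee_pos: [513.0, -26.6, 156.6]
orientation: [[0.097, 0.995, -0.002], [0.995, -0.097, -0.001], [-0.001, -0.002, -1.0]]
contact_force: [-4.4, -2.7, 2.9]
gripper_width: 23.7
```

```bash
python3 -c "
from pl import *
plan2()
from h import *
s=camera('scene');crop('scene',200,90,110,110,5,'pics/s34.png',s)
"
```

```text
30.2 [513.  -26.6 156.6] yaw 84.42 F [-4.4 -2.7  2.9] w 23.7
```

View pics/s34.png

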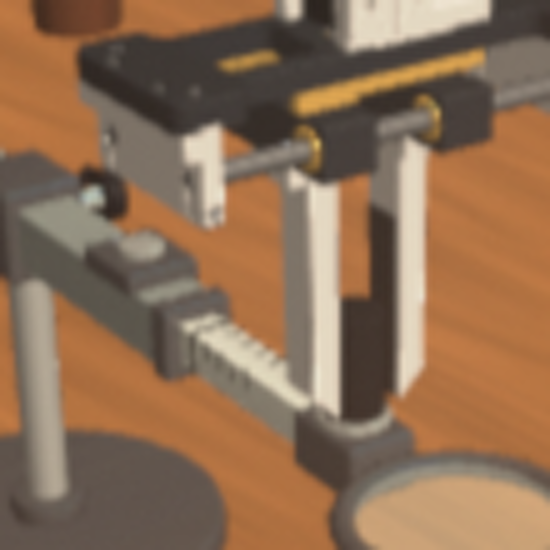

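Call:
step_arm --slide '[[0.03,-0.002,0],[0.06,-0.003,0],[0.09,-0.003,0],[0.12,-0.003,0],[0.15,-0.003,0],[0.18,-0.003,0],[0.21,-0.003,0],[0.24,-0.003,0],[0.26,-0.003,0],[0.26,-0.003,0]]' --angular '[[0,0,0],[0,0,0],[0,0,0],[0,0,0],[0,0,0],[0,0,0],[0,0,0],[0,0,0],[0,0,0],[0,0,0]]'

```text
time_s: 31.25
ee_pos: [520.5, 51.3, 156.6]
orientation: [[0.097, 0.995, -0.0], [0.995, -0.097, -0.001], [-0.001, -0.0, -1.0]]
contact_force: [-2.3, -4.2, 0.3]
gripper_width: 23.4
```

```bash
python3 -c "
from pl import *
plan2()
from h import *
s=camera('scene');crop('scene',220,130,130,90,6,'pics/s35.png',s)
"
```

```text
31.25 [520.5  51.3 156.6] yaw 84.42 F [-2.3 -4.2  0.3] w 23.4
```

View pics/s35.png

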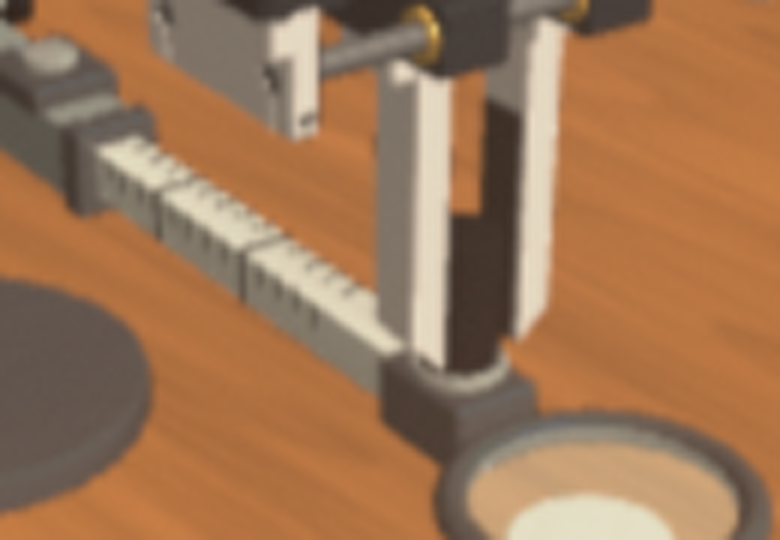

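Call:
step_arm --slide '[[0.015,0,0],[0.03,0,0],[0.041,0,0],[0.041,0,0],[0.041,0,0],[0.041,0,0]]' --angular '[[0,0,0],[0,0,0],[0,0,0],[0,0,0],[0,0,0],[0,0,0]]'

```text
time_s: 31.9
ee_pos: [521.7, 63.3, 156.6]
orientation: [[0.098, 0.995, -0.0], [0.995, -0.098, -0.0], [-0.001, -0.0, -1.0]]
contact_force: [-2.0, -4.5, 0.6]
gripper_width: 23.4
```

```bash
python3 -c "
from pl import *
plan2()
from h import *
s=camera('scene');crop('scene',220,140,80,60,10,'pics/s36.png',s);t=camera('top');crop('top',265,195,130,80,6,'pics/t36.png',t)
"
```

```text
31.9 [521.7  63.3 156.6] yaw 84.37 F [-2.  -4.5  0.6] w 23.4
```

View pics/s36.png

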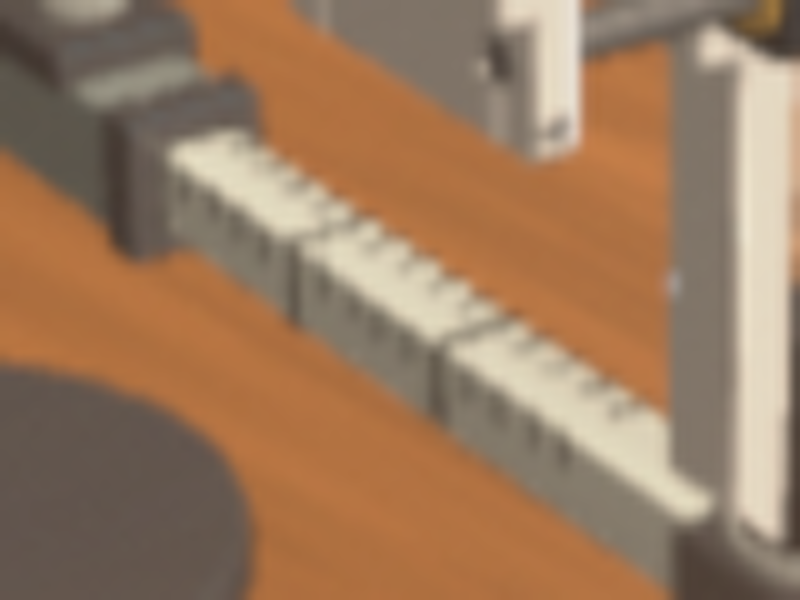

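View pics/t36.png

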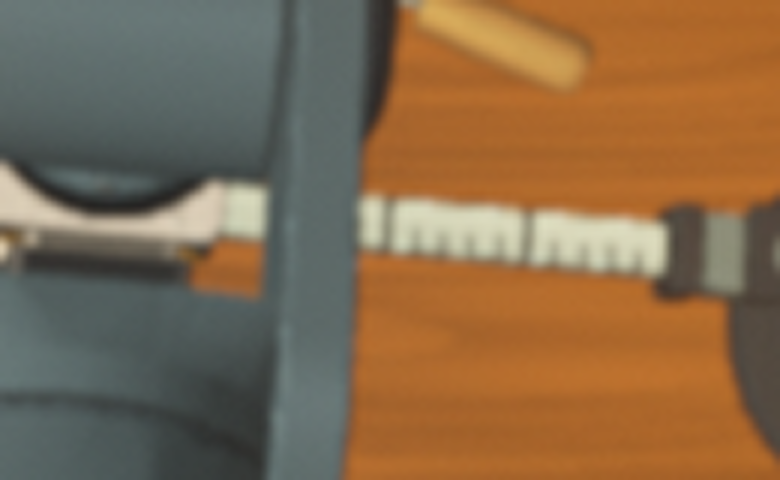

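```bash
python3 -c "
from h import *
t=camera('top');crop('top',325,222,58,26,13.5,'pics/t37.png',t)
s=camera('scene');crop('scene',228,148,34,30,20,'pics/s37.png',s)
g=cv2.cvtColor(t,cv2.COLOR_RGB2GRAY).astype(int)
for v in range(228,240): print(v,g[v,326:380].tolist())
" | cut -c1-330
```

```text
228 [182, 187, 168, 134, 131, 157, 170, 172, 171, 173, 170, 161, 152, 148, 139, 131, 126, 127, 128, 129, 132, 131, 126, 125, 123, 120, 117, 115, 116, 117, 117, 117, 118, 117, 118, 118, 116, 118, 117, 118, 118, 118, 118, 117, 118, 118, 119, 118, 118, 116, 112, 107, 103, 102]
229 [202, 205, 185, 147, 154, 190, 204, 206, 207, 207, 204, 194, 188, 184, 177, 169, 167, 168, 171, 174, 173, 169, 159, 154, 151, 138, 120, 116, 127, 133, 133, 135, 135, 131, 128, 126, 121, 119, 119, 118, 118, 118, 120, 121, 119, 120, 120, 119, 112, 103, 96, 90, 86, 83]
230 [205, 208, 187, 153, 166, 202, 213, 214, 213, 214, 213, 209, 209, 207, 205, 203, 202, 205, 207, 208, 207, 203, 193, 189, 187, 169, 138, 131, 161, 175, 175, 178, 175, 165, 159, 151, 142, 136, 135, 136, 136, 136, 138, 137, 134, 129, 128, 121, 107, 87, 77, 76, 76, 74]
231 [201, 206, 184, 153, 171, 202, 211, 210, 209, 211, 210, 211, 212, 212, 212, 212, 212, 214, 215, 215, 214, 213, 210, 208, 207, 192, 157, 151, 190, 209, 210, 209, 207, 198, 192, 187, 178, 172, 173, 174, 176, 177, 179, 177, 165, 156, 151, 142, 121, 94, 73, 73, 75, 74]
232 [198, 202,
[... 1459 characters left out ...]
 151, 171, 182, 166, 141, 162, 195, 199, 178, 164, 187, 202, 200, 183, 172, 193, 207, 196, 176, 181, 201, 206, 192, 181, 198, 210, 208, 178, 115, 78, 75, 76]
238 [123, 123, 120, 120, 122, 124, 123, 119, 116, 120, 120, 117, 115, 121, 131, 133, 129, 123, 126, 128, 127, 123, 126, 141, 149, 137, 125, 150, 175, 174, 154, 145, 166, 179, 179, 169, 163, 186, 202, 192, 172, 174, 195, 199, 181, 168, 191, 206, 201, 169, 108, 78, 78, 76]
239 [123, 123, 122, 123, 122, 122, 122, 121, 121, 123, 122, 121, 118, 120, 121, 121, 119, 118, 117, 116, 115, 114, 117, 120, 121, 113, 111, 128, 138, 133, 120, 118, 133, 140, 143, 140, 141, 163, 177, 169, 148, 151, 170, 174, 157, 149, 177, 192, 184, 152, 99, 76, 78, 78]
```

View pics/t37.png

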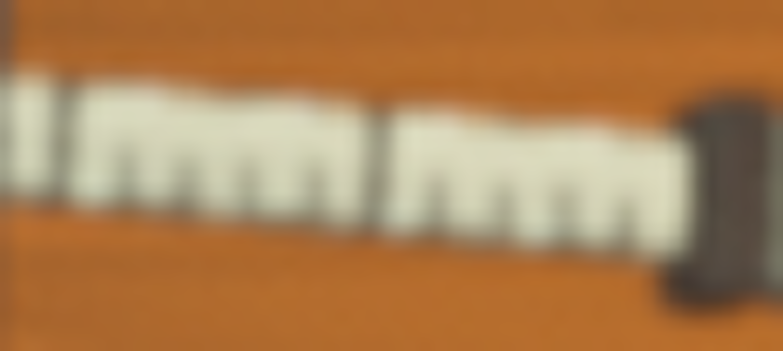

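View pics/s37.png

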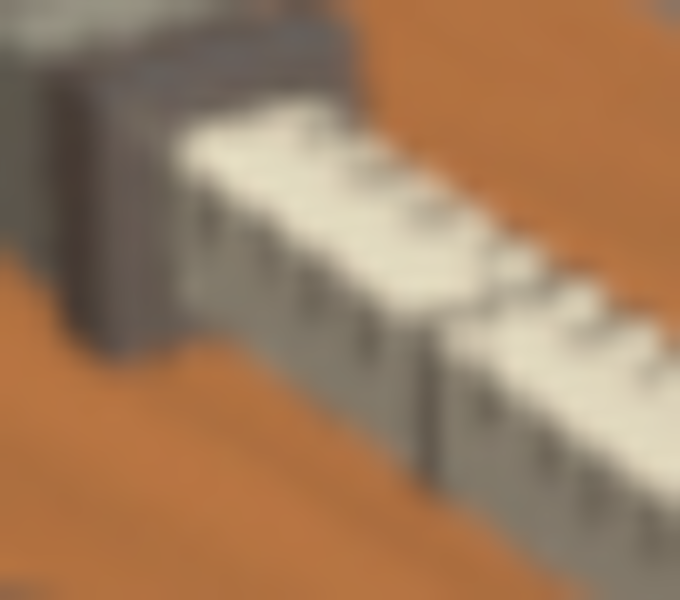

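```bash
python3 -c "
from pl import *
plan2()
from h import *
s=camera('scene');cv2.imwrite('pics/s38.png',cv2.resize(s[:,:,::-1],(800,600)))
"
```

```text
32.1 [521.7  63.4 156.6] yaw 84.37 F [-1.6 -5.   0.5] w 23.5
```

View pics/s38.png

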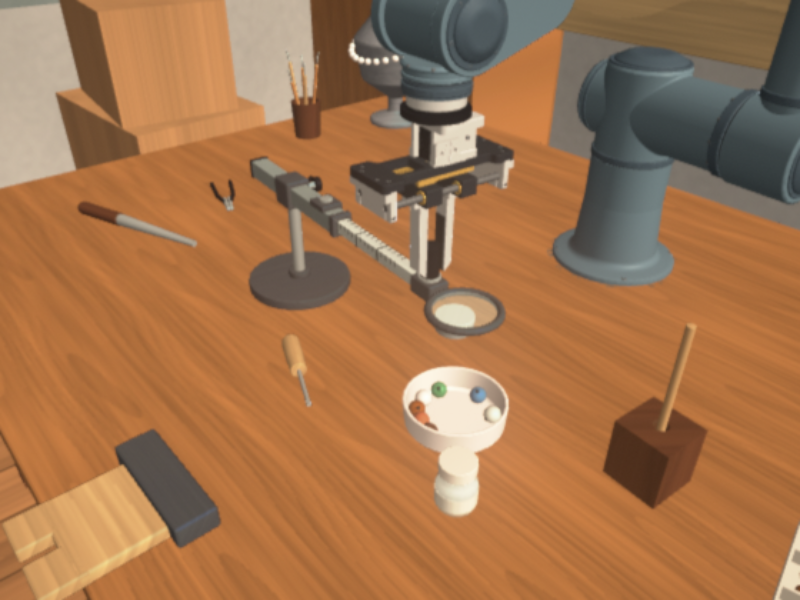

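The last picture shows the lens drawn out and gripped, all seven beads in the dish (455,410), the stick in its block (690,330), and the tin, jar and screwdriver in place. I'm handing in.

```bash
python3 -c "
from workcell import *
print(hand_in())"
```

```text
the job is handed in; nothing more can be done
None
```

I carried out every step of the job and handed it in at about 32 s, with the knob still gripped at the third long line; no verdict was reported.

**Beads:** I stirred with the stick until every bead had shifted. Camera estimates put the shifts at about 14 to 41 mm against the 8 mm needed. The brown bead (about 14 mm) is the least certain because the rim partly hid it. All seven are still in the dish, and the gripper stayed well above them.

**Stick:** It stands free in its block, its top within about 2 pixels of where it started.

**Lock button:** I pressed it until it bottomed out at 15 N, and the picture shows it down.

**Lens:** The arm's travel gives about 150 mm of draw. In the top view, the second long line is 50 mm out from the mouth, which puts the third line level with it. A rougher reading from the scene camera gave about 148.5 mm, still inside the 4 mm tolerance. The grip is set to 30 N, the fingers are 23.5 mm apart on the knob, and the pose was steady with about 5 N of spring pull.

**Bystanders:** The tin, jar and screwdriver look unmoved.

**Disagreements:**
- **Finger tips:** They sit about 35 mm higher than the reported TCP, seen in the pictures and again on touching the button. I set the heights for the button and knob from that.
- **First fast move:** It stopped about 15 mm short, so I worked from the measured pose after that.
- **Stick in the pads:** It seemed to slip about 4 to 5 mm during stirring, which I corrected before putting it back.

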